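Reload the dead-weight gluing jig

TASK

The ball in the gluing jig has cured: lift the load carrier off, stand that ball upright in the steel tray with the finished ones, stand the freshly glued ball from the bench upright in the jig's nest, and put the bare carrier back over the two guide pegs so that it rests level on the ball. Then slide every slotted weight on the bench sideways onto the carrier's stem, fully home and lying flat, and turn them so that each slot faces at least about a quarter turn away from every other slot. Leave the other things on the bench where they are.

Things in the scene. Friction and masses are not known exactly. Their poses are not given: they have to be found in the camera images.
- nest (a point): gluing jig, fixed: grey base 90 (x) by 156 (y) by 12 mm. The point is the middle of its top, the nest's floor: a ball stands there in a steel ring 54 mm wide inside, 66 outside, 6 high. Two vertical pegs, 10 mm thick, stand 62 mm from the point along its +y and -y and end 76 mm above it, the last 8.5 mm tapered. z up
- carrier_head (a point): loose load carrier, 0.3 kg, at the start on the jig over the cured ball; this is the centre of the square head (20 by 20 by 14 mm, wider than the weights' slots) on top of its upright stem (9 mm thick, 38 mm of it free below the head). 71 mm above the plate's underside; 126.3 mm above the nest floor when seated on a ball in the jig. Can be turned end for end
- carrier_plate (a point): middle of the underside of the carrier's plate: 40 (x) by 156 (y) by 10 mm, with two 13 mm holes at 62 mm along its +y and -y for the pegs
- carrier_pedestal (a point): middle of the top of the carrier's round pedestal, 44 mm wide, 16 mm high, on the plate: the weights rest on it, round the stem. It is 45 mm below the centre of the head, 26 mm above the plate's underside
- cured_mid (a point): the cured ball, at the start in the jig's nest under the carrier: black studded rubber ball, 66 mm across, bored through, with a flat 36 mm wide at top and bottom, so it stands 55.3 mm tall and does not roll when standing on a flat; 80 g. The point is its centre (27.7 mm above its foot), z along the bore; either flat may be down
- fresh_mid (a point): the freshly glued ball, at the start standing alone on the bench, the only ball on the near right part of the bench: black studded rubber ball, 66 mm across, bored through, with a flat 36 mm wide at top and bottom, so it stands 55.3 mm tall and does not roll when standing on a flat; 80 g. The point is its centre (27.7 mm above its foot), z along the bore; either flat may be down
- tray: low steel tray for finished balls, fixed, 150 (x) by 200 (y) mm, rim 18 mm high. Origin in the middle of its underside; inner floor 3 mm above. Two finished balls stand in its +y half
- tray_spot (a point): point on the tray's floor in the middle of its free half, 45 mm from the tray's middle along its -y
- mat_mid (a point): middle of the top of a black rubber mat, 70 (x) by 180 (y) by 3 mm, fixed to the bench: a free place to set the carrier down meanwhile (its long side along the mat's y)
- weight1_mid (a point): slotted steel weight lying flat: disc 64 mm wide, 10 mm thick, about 0.2 kg; two flats on its rim, 58 mm apart, 27 mm long, facing its own +y and -y, good to grip; a 14 mm wide slot from its +x rim to 7 mm past the centre. The point is its centre, half-way up; x points out of the slot. One of the three may be absent
- weight2_mid (a point): slotted steel weight lying flat: disc 64 mm wide, 10 mm thick, about 0.2 kg; two flats on its rim, 58 mm apart, 27 mm long, facing its own +y and -y, good to grip; a 14 mm wide slot from its +x rim to 7 mm past the centre. The point is its centre, half-way up; x points out of the slot. One of the three may be absent
- weight3_mid (a point): slotted steel weight lying flat: disc 64 mm wide, 10 mm thick, about 0.2 kg; two flats on its rim, 58 mm apart, 27 mm long, facing its own +y and -y, good to grip; a 14 mm wide slot from its +x rim to 7 mm past the centre. The point is its centre, half-way up; x points out of the slot. One of the three may be absent
- weight1_mouth (a point): mouth of that weight's slot: 30 mm from its centre along its x
- weight2_mouth (a point): mouth of that weight's slot: 30 mm from its centre along its x
- weight3_mouth (a point): mouth of that weight's slot: 30 mm from its centre along its x
- fin1_mid (a point): finished ball in the tray, same as the others, to be left alone; its centre
- fin2_mid (a point): finished ball in the tray, same as the others, to be left alone; its centre
- reject_mid (a point): reject ball at the far right of the bench, to be left alone; its centre
- gluetub: white glue tub, 85 by 85 by 62 mm, beyond the jig; leave alone; origin under its middle
- cone: white cone, 60 mm wide, 120 mm tall, beyond the jig; leave alone; origin under its middle
- brush: glue brush, 190 mm long, lying at the right; leave alone; origin under its middle
- plugcup: grey cup, 48 mm wide, 40 mm tall, between the robot and the jig; leave alone; origin under its middle
- tape: cardboard tape core, 68 mm wide, 20 mm tall, near right; leave alone; origin under its middle
Mind the look-alikes: they are no part of the job. Leave any green look-alike of the part that bears weight2_mid alone. What is shaped like the part that bears weight1_mid but turquoise is not meant.

How it is judged:
On the way, in this order (a step that is already met when the one before it is completed fails the run):
1. the cured ball stands upright in the tray, let go (x of cured_mid in the frame of tray between -0.065 and 0.065 m and y of cured_mid in the frame of tray between -0.09 and 0.09 m and z of cured_mid in the frame of tray between 0.026 and 0.036 m and (angle between cured_mid's own z axis and vertical below 0.12 rad or angle between cured_mid's own z axis and vertical above 3.022 rad) and contact force between cured and the fingers below 0.3 N), for 0.2 s.
2. the fresh ball stands upright in the nest, let go (horizontal distance between fresh_mid and nest below 0.005 m and (angle between fresh_mid's own z axis and vertical below 0.08 rad or angle between fresh_mid's own z axis and vertical above 3.062 rad) and z of fresh_mid in the frame of nest between 0.0245 and 0.031 m and contact force between fresh and the fingers below 0.3 N), for 0.2 s.
3. the carrier, still without weights, sits over both pegs, level on the fresh ball, let go (horizontal distance between fresh_mid and nest below 0.005 m and (angle between fresh_mid's own z axis and vertical below 0.08 rad or angle between fresh_mid's own z axis and vertical above 3.062 rad) and z of fresh_mid in the frame of nest between 0.0245 and 0.031 m and horizontal distance between carrier_head and nest below 0.006 m and angle between the y axis of carrier_head and the y axis of nest, either way round below 0.08 rad and angle between carrier_head's own z axis and vertical below 0.06 rad and z of carrier_head in the frame of nest between 0.1225 and 0.1305 m and contact force between carrier and the fingers below 0.3 N and distance between each of weight1_mid, weight2_mid, weight3_mid and carrier_head above 0.06 m), for 0.2 s.
At the end, for the whole second after the job is handed in: Cured ball upright on the tray floor; fresh ball upright, within 5 mm of the nest centre; carrier level over both pegs on it (height within 4 mm); every weight flat on the pedestal or other weights, centre within 7 mm of the stem, slots at least 75 degrees apart pairwise; all at rest (x of cured_mid in the frame of tray between -0.065 and 0.065 m and y of cured_mid in the frame of tray between -0.09 and 0.09 m and z of cured_mid in the frame of tray between 0.026 and 0.036 m and (angle between cured_mid's own z axis and vertical below 0.12 rad or angle between cured_mid's own z axis and vertical above 3.022 rad) and horizontal distance between fresh_mid and nest below 0.005 m and (angle between fresh_mid's own z axis and vertical below 0.08 rad or angle between fresh_mid's own z axis and vertical above 3.062 rad) and z of fresh_mid in the frame of nest between 0.0245 and 0.031 m and horizontal distance between carrier_head and nest below 0.006 m and angle between the y axis of carrier_head and the y axis of nest, either way round below 0.08 rad and angle between carrier_head's own z axis and vertical below 0.06 rad and z of carrier_head in the frame of nest between 0.1225 and 0.1305 m and horizontal distance between each of weight1_mid, weight2_mid, weight3_mid and carrier_head below 0.007 m and angle between each of weight1_mid, weight2_mid, weight3_mid's own z axis and vertical below 0.08 rad and z of weight1_mid in the frame of carrier_head between -0.043 and -0.0165 m and z of weight2_mid in the frame of carrier_head between -0.043 and -0.0165 m and z of weight3_mid in the frame of carrier_head between -0.043 and -0.0165 m and horizontal distance between weight1_mouth and weight2_mouth above 0.036 m and horizontal distance between each of weight1_mouth, weight2_mouth and weight3_mouth above 0.036 m and height (world z) of each of weight1_mid, weight2_mid, weight3_mid above 0.08 m and linear speed of each of carrier, cured below 0.02 m/s); the robot touches nothing.
It fails at once if a thing that does not belong to the job was pushed more than 40 mm from its place (distance of any of fin1_mid, fin2_mid, gluetub, cone, brush, plugcup, tape, reject_mid from where it was at the start of the episode above 0.04 m).
Of weight1, weight2, weight3 only 2 to 3 are there at a start; the rules pass over those that are not, and their reading is None.
At some moment in a run one of weight1, weight2, weight3 may be knocked a few centimetres aside while the robot is not near it.
Once in a run the grip may slacken for a moment while it holds something.
It also fails if it takes over 208 s, if anything falls off the work surface, if the arm or the gripper's body presses on something with over 40 N, if the wrist force passes 120 N, or if a joint passes its speed limit or range.

ROBOT

A 7-joint arm with a two-finger parallel gripper is mounted at the origin on the work surface. World frame = base frame: x ahead of the robot, y to its left, z up, the work surface at z = 0. Lengths are in m, angles in rad, forces in N, time in s.
With the tool pointing down it reaches from about 0.4 to 0.85 m from the base axis. Payload 10.4 kg.
Tool frame: the origin (TCP) lies at the very end of the fingers, on their centre line; the grasp point (between the pads) lies 19 mm behind it; z points along the fingers, y is the line along which they close (so a half turn about z gives the same grasp; the last joint's range is limited). The gripper opens to 85 mm and grips with 20 to 120 N. Pads are 22 mm wide; open, the fingers measure 114 mm over their backs; the gripper's body (76 mm by 85 mm) begins 54 mm behind the grasp point. The pads swing forward as they close: fully open they stand 13 mm farther back than shut.
Start: joints at [-1.176, 0.332, -0.065, 1.46, 0.022, 1.35, -0.088], TCP at [0.254, 0.571, 0.231] pointing down, gripper open.
Joint ranges: [-2.6, 2.6], [-0.5, 2.12], [-1.47, 1.34], [0.16, 2.42], [-1.27, 4.41], [0.06, 2.06], [-2.6, 2.6]. Speed limits (rad/s): [2.22, 2.22, 2.79, 2.79, 3.14, 3.14, 3.14].

INTERFACE

Orientations are given as a unit quaternion [x, y, z, w].
In Python, from station import * gives the robot as it stands.
- The arm moves only by the shell command python3 -m handwheel 'ROWS' [FORCE]. ROWS is JSON, a list of rows, each a list of 7 numbers: the turn, a rotation vector about the tool's x, y, z scaled (see below), then the shift along the tool's x, y, z scaled (see below), then the closure in counts, from 0 (fully open) to 255 (shut). In form: [[rx, ry, rz, dx, dy, dz, claw], ...]. A call has 1 to 5 rows; each row shifts and turns the commanded pose from where the row before left it, along the tool's axes as they then stand; what a row does not reach is not made up. The controller multiplies each number of a shift by 300 mm and each number of a turn by pi/2 rad. A row lasts 1/10 s, in which the tool goes at most 50 mm and 8.59 degrees, less where a joint would pass 70% of its speed; a pose out of reach is approached as far as the arm can. A call with a number of a shift or a turn outside -1 to 1 is refused whole. A call with a gripper value outside its range is refused whole. The fingers move at their own pace and stop on an object; FORCE is the grip in N (left out, the last holds). Time passes only in rows, so rows that do not move let the fingers close. It gives the time, the measured TCP pose, the force, the opening and the grip force at its end, in the units of the state.
- read_state(): the state, without advancing time (a new reading comes with each control period).
- snapshot(name): name is "side" or "top" or "wrist"; returns the picture (420x560x3 uint8, red, green, blue); there is no depth.
- camera_info(name): a dict with "fov_y" (degrees; the focal length in pixels is half the picture's height over the tangent of half this angle, whatever the lens; pixels are square), "cx", "cy" (the principal point, pixels), "extrinsics" (4x4, takes a point from camera to world coordinates). Camera axes: x right, y up, looking along -z (the intrinsics and any distortion apply to the point x, -y, -z); pixel columns grow to the right and rows downward; lengths in m; the calibration is good to about 2 mm. The wrist camera is an equidistant fisheye: a pixel r from the principal point sees the ray r / f radians off the axis. A picture is of the moment at which its call begins: read the wrist's pose just before it. camera_info takes no time and is no camera call; for the wrist camera it gives the pose at the moment of the call.
- sign_off(): hands the job in; it is judged then, once.
The state is a dict: "time": time; "qpos": joint angles; "joint_velocities": joint speeds; "joint_torque": joint torques, N m; "tcp_pos": TCP position; "tcp_rot": TCP orientation; "wrist_force": force on the tool from outside, world axes, zero at the start; "wrist_torque": the same for the moment, N m; "grip_width": opening from 0.0 (shut) to 1.0 (fully open); "finger_force": force on a finger pad.
Only numpy, scipy, OpenCV 4.12 (cv2) and the standard library are available. Lean on these libraries where they do the work, as an engineer would, in place of code of your own. Each camera call takes 0.05 s, during which the arm holds its last target. There are 200 camera calls.

## Working session

There is one attempt and no reset: what is moved stays moved. The work goes in short steps, Python scripts to look and compute and a shell command to move; the robot and the scene stay as the last step left them, time stands still between calls to the robot, and variables do not carry over. Pictures are saved under pics/ and viewed, at most 14 in all, crops included, and the job is handed in when it is done.

```bash
ls; mkdir -p pics
python3 - <<'E'
from station import *
import cv2,json
s=read_state();print(s)
for n in("top","side","wrist"):
    c=camera_info(n);print(n,c)
    im=snapshot(n);cv2.imwrite(f"pics/{n}0.png",im[:,:,::-1])
E
```

```text
pics
{'time': 0.0, 'qpos': array([-1.17562607,  0.33288783, -0.06472944,  1.46095959,  0.02160576,
        1.34990792, -0.08849877]), 'joint_velocities': array([-0.00161951,  0.00023693, -0.00077248,  0.00033088, -0.00191296,
        0.00060078,  0.00120046]), 'joint_torque': array([ 3.02003682e-04, -6.25471330e+01,  4.94935596e-02, -3.91597331e+01,
        1.63139025e-02,  1.03064047e-02,  1.00530085e-05]), 'tcp_pos': array([0.25341119, 0.57089681, 0.23049732]), 'tcp_rot': array([ 2.07344044e-01,  9.78267811e-01, -7.23429932e-04, -1.20190790e-04]), 'wrist_force': array([ 0.16221732, -0.4986205 ,  0.64992065]), 'wrist_torque': array([-0.01510744,  0.03501209,  0.01730847]), 'finger_force': 0.0, 'grip_width': 1.0032680673690921}
top {'fov_y': 56.52330758628932, 'cx': 272.25669421785193, 'cy': 206.12493013502905, 'extrinsics': array([[-3.59856501e-03,  9.89804915e-01, -1.42384272e-01,
         4.31682981e-01],
       [-9.99993515e-01, -3.58170045e-03,  3.74739192e-04,
        -5.87094693e-02],
       [-1.39059116e-04,  1.42384697e-01,  9.89811385e-01,
         1.03233912e+00],
       [ 0.00000000e+00,  0.00000000e+00,  0.00000000e+00,
         1.00000000e+00]])}
side {'fov_y': 42.59033678643045, 'cx': 273.8793788917911, 'cy': 211.5598290903727, 'extrinsics': array([[ 0.73612757,  0.39008505, -0.55312734, -0.14509843],
       [-0.67681095,  0.432163  , -0.59595477, -0.80009547],
       [ 0.00656812,  0.81306137,  0.58214093,  0.86356818],
       [ 0.        ,  0.        ,  0.        ,  1.        ]])}
wrist {'fov_y': 65.70646984690485, 'cx': 281.80830307169396, 'cy': 210.3493865140199, 'extrinsics': array([[ 0.40563621, -0.87417178, -0.26698871,  0.1846632 ],
       [ 0.91403339,  0.38746851,  0.12004632,  0.6026277 ],
       [-0.00149139, -0.29273173,  0.95619345,  0.37217323],
       [ 0.        ,  0.        ,  0.        ,  1.        ]])}
```

View pics/top0.png

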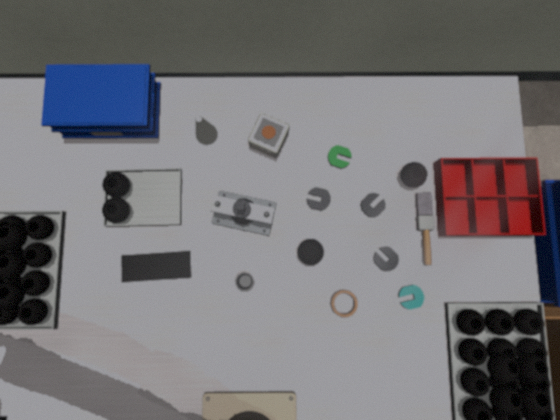

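View pics/side0.png

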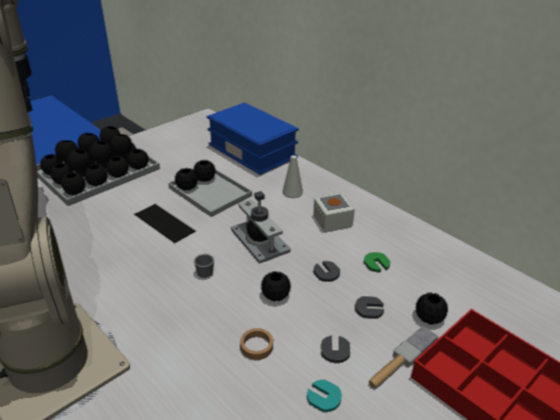

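```bash
cat > h.py <<'E'
from station import *
import numpy as np, cv2
from scipy.spatial.transform import Rotation as Ro
def ray(n,u,v,c):
    f=210/np.tan(np.radians(c["fov_y"]/2)); x,y=(u-c["cx"])/f,(v-c["cy"])/f
    if n=="wrist":
        r=np.hypot(x,y)+1e-12; d=np.array([x/r*np.sin(r),-y/r*np.sin(r),-np.cos(r)])
    else: d=np.array([x,-y,-1.])
    E=c["extrinsics"]; return E[:3,3],E[:3,:3]@d
def p2w(n,u,v,z,c=None):
    o,d=ray(n,u,v,c or camera_info(n)); return (o+d*(z-o[2])/d[2])[:2]
def w2p(n,P,c=None):
    c=c or camera_info(n); E=c["extrinsics"]; q=E[:3,:3].T@(np.array(P)-E[:3,3]); x,y,z=q[0],-q[1],-q[2]
    f=210/np.tan(np.radians(c["fov_y"]/2)); r=np.hypot(x,y)
    if n=="wrist": k=np.arctan2(r,z)/(r+1e-12)
    else: k=1/z
    return np.array([c["cx"]+f*x*k,c["cy"]+f*y*k])
def shot(n,tag,box=None,s=1):
    c=camera_info(n); im=snapshot(n)[:,:,::-1].copy(); np.save(f"pics/{tag}.npy",im)
    import pickle; pickle.dump(c,open(f"pics/{tag}.pkl","wb"))
    crop(im,tag,box,s); return im,c
def crop(im,tag,box=None,s=1):
    if box: im=im[box[1]:box[3],box[0]:box[2]]
    cv2.imwrite(f"pics/{tag}.png",cv2.resize(im,None,fx=s,fy=s,interpolation=cv2.INTER_CUBIC))
def state():
    s=read_state(); R=Ro.from_quat(s["tcp_rot"]).as_matrix()
    print("t %.1f tcp %s yaw(y) %.2f tilt %.4f wid %.3f ff %.1f F %s q7 %.2f"%(s["time"],np.round(s["tcp_pos"],4),np.degrees(np.arctan2(R[1,1],R[0,1])),np.arccos(-R[2,2]),s["grip_width"]*85,s["finger_force"],np.round(s["wrist_force"],1),s["qpos"][6]))
    return s,R
def go(x,y,z,yaw=None,half=True):
    """yaw: deg of tool y. prints the turn (units), then shift in turned axes (units) for the whole way"""
    s,R=state(); p=np.array([x,y,z]); cur=np.arctan2(R[1,1],R[0,1])
    a=cur if yaw is None else np.radians(yaw)
    if half: a=cur+(a-cur+np.pi/2)%np.pi-np.pi/2
    Y=np.array([np.cos(a),np.sin(a),0]); Z=np.array([0,0,-1.]); T=np.c_[np.cross(Y,Z),Y,Z]
    rv=Ro.from_matrix(R.T@T).as_rotvec()/(np.pi/2); d=p-s["tcp_pos"]
    print("turn",np.round(rv,4),"min rows %d"%np.ceil(np.linalg.norm(rv)/.0954),"| shift before turn",np.round(R.T@d/.3,4),"after",np.round(T.T@d/.3,4),"rows %.1f"%(np.linalg.norm(d)/.05))
E
python3 - <<'E'
from h import *
im=cv2.imread("pics/top0.png");crop(im,"topcrop",(180,130,440,325),3)
c=camera_info("top")
for n,u,v,z in [("head",240,208,.138),("nestL",219,213,.088),("nestR",267,210,.088),("tray",143.5,197.5,.01),("mat",156,266,.003),("fresh",310,252,.03),("w1",318,198,.01),("w2",372,205,.01),("w3",386,259,.01)]:
    print(n,p2w("top",u,v,z,c).round(3))
go(.47,.06,.33,90)
E
```

```text
head [0.556 0.016]
nestL [0.551 0.071]
nestR [ 0.558 -0.046]
tray [0.603 0.282]
mat [0.423 0.244]
fresh [ 0.457 -0.155]
w1 [ 0.6  -0.18]
w2 [ 0.581 -0.323]
w3 [ 0.439 -0.354]
t 0.1 tcp [0.2535 0.571  0.2307] yaw(y) 66.07 tilt 0.0010 wid 84.886 ff 0.0 F [ 0.3  0.2 -0.2] q7 -0.09
turn [-6.000e-04 -1.000e-04 -2.659e-01] min rows 3 | shift before turn [-1.3508 -1.2644 -0.3296] after [-0.7218 -1.7034 -0.3309] rows 11.3
```

View pics/topcrop.png

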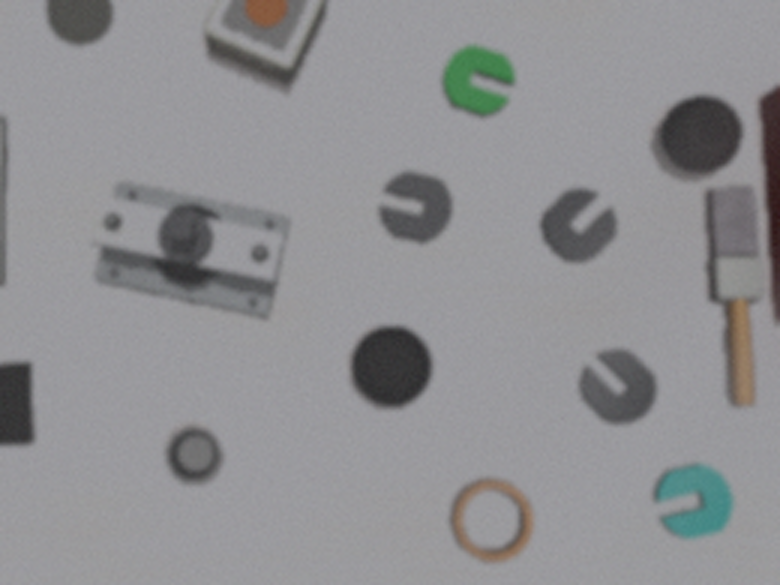

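Crop: grey weights at (415,207), (578,225), (617,386) fit; green (480,80) and turquoise (692,500) are the look-alikes. Fresh ball (391,367), reject (700,134), jig (190,245) turned about -12°.

```bash
H="python3 -m handwheel"
$H '[[0,0,-0.0887,0,0,0,0],[0,0,-0.0887,0,0,0,0],[0,0,-0.0887,0,0,0,0],[0,0,0,-0.0685,-0.142,-0.0276,0],[0,0,0,-0.0685,-0.142,-0.0276,0]]' >/dev/null
$H '[[0,0,0,-0.0685,-0.142,-0.0276,0],[0,0,0,-0.0685,-0.142,-0.0276,0],[0,0,0,-0.0685,-0.142,-0.0276,0],[0,0,0,-0.0685,-0.142,-0.0276,0],[0,0,0,-0.0685,-0.142,-0.0276,0]]'>/dev/null
$H '[[0,0,0,-0.0685,-0.142,-0.0276,0],[0,0,0,-0.0685,-0.142,-0.0276,0],[0,0,0,-0.0685,-0.142,-0.0276,0],[0,0,0,-0.0685,-0.142,-0.0276,0],[0,0,0,-0.0685,-0.142,-0.0276,0]]'
$H '[[0,0,0,0,0,0,0],[0,0,0,0,0,0,0]]'
python3 - <<'E'
from h import *
state(); shot("wrist","jig1")
E
```

```text
time: 1.65
tcp_pos: [0.5006, 0.0582, 0.331]
tcp_rot: [-0.0, 1.0, 0.0, 0.0]
wrist_force: [0.1, 1.1, -0.6]
grip_width: 1.003
finger_force: 0.0
time: 1.85
tcp_pos: [0.5004, 0.0592, 0.3305]
tcp_rot: [0.001, 1.0, 0.0, -0.0]
wrist_force: [-0.6, -0.1, -0.5]
grip_width: 1.0
finger_force: 0.0
t 1.9 tcp [0.5004 0.0592 0.3305] yaw(y) 89.87 tilt 0.0003 wid 84.996 ff 0.0 F [-0.6 -0.1 -0.5] q7 1.37
```

View pics/jig1.png

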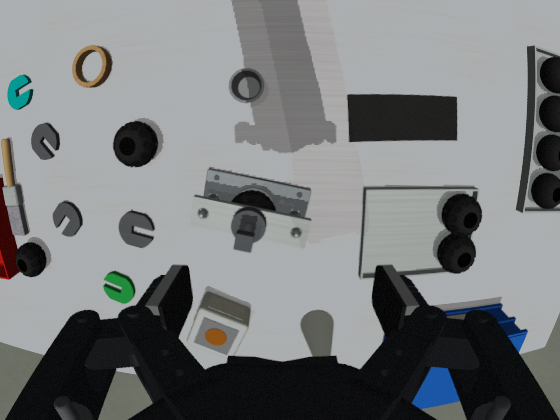

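Run:
```python
from h import *
im=np.load("pics/jig1.npy");crop(im,"jigcrop",(185,160,320,260),5)
import pickle
c=pickle.load(open("pics/jig1.pkl","rb"))
for n,u,v,z in [("pegR",203,212.5,.088),("pegL",297,232,.088),("mat0",348,96,.003),("mat1",456,97,.003),("mat2",457,140,.003),("mat3",350,141,.003),("t0",364,187,.018),("t1",478,187,.018),("t2",361,276,.018),("fresh",137,143,.035)]:
    print(n,p2w("wrist",u,v,z,c).round(4))
```

```text
pegR [ 0.5453 -0.0392]
pegL [0.5713 0.0795]
mat0 [0.3973 0.1556]
mat1 [0.3842 0.3326]
mat2 [0.4525 0.3384]
mat3 [0.4632 0.1599]
t0 [0.5286 0.1806]
t1 [0.5249 0.3802]
t2 [0.6751 0.1879]
fresh [ 0.4576 -0.1468]
```

View pics/jigcrop.png

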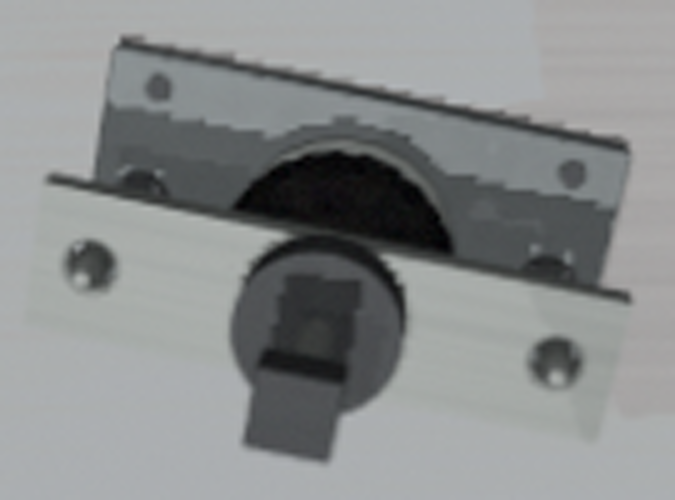

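The crop shows head top at (294,414)→full (243.8,242.8), pegs at full (203,214) and (296,233).

Run:
```python
from h import *
import pickle
c=pickle.load(open("pics/jig1.pkl","rb"))
print("head",p2w("wrist",243.8,242.8,.1453,c).round(4))
a,b=p2w("wrist",203.1,214,.088,c),p2w("wrist",296.2,233,.088,c);print(a,b,(a+b)/2,np.degrees(np.arctan2(*(b-a)[::-1])),np.hypot(*(b-a)))
h=p2w("wrist",243.8,242.8,.1453,c)
go(*h,.25,77.7); go(*h,.119,77.7)
```

```text
head [0.5621 0.0188]
[ 0.54725413 -0.03917153] [0.57263587 0.07850069] [0.559945   0.01966458] 77.82786753900395 0.12037850086192042
t 1.9 tcp [0.5    0.0606 0.3303] yaw(y) 90.02 tilt 0.0007 wid 85.109 ff 0.0 F [-0.   0.7  1. ] q7 1.37
turn [ 1.000e-04 -4.000e-04  1.369e-01] min rows 2 | shift before turn [-0.2071 -0.1396  0.2676] after [-0.2319 -0.0922  0.2677] rows 2.2
t 1.9 tcp [0.5    0.0606 0.3303] yaw(y) 90.02 tilt 0.0007 wid 85.109 ff 0.0 F [-0.   0.7  1. ] q7 1.37
turn [ 1.000e-04 -4.000e-04  1.369e-01] min rows 2 | shift before turn [-0.2073 -0.1398  0.7042] after [-0.2319 -0.0922  0.7044] rows 4.5
```

```bash
H="python3 -m handwheel"
$H '[[0,0,0.0685,0,0,0,0],[0,0,0.0685,0,0,0,0],[0,0,0,-0.0464,-0.0184,0.1409,0],[0,0,0,-0.0464,-0.0184,0.1409,0],[0,0,0,-0.0464,-0.0184,0.1409,0]]' 40 >/dev/null
$H '[[0,0,0,-0.0464,-0.0184,0.1409,0],[0,0,0,-0.0464,-0.0184,0.1409,0],[0,0,0,0,0,0,0],[0,0,0,0,0,0,120]]'
$H '[[0,0,0,0,0,0,160],[0,0,0,0,0,0,180],[0,0,0,0,0,0,200],[0,0,0,0,0,0,200],[0,0,0,0,0,0,200]]'
python3 - <<'E'
from h import *
state(); shot("wrist","grip1")
E
```

```text
time: 2.8
tcp_pos: [0.5617, 0.0197, 0.1192]
tcp_rot: [0.107, 0.994, -0.0, -0.001]
wrist_force: [-0.0, 0.4, 0.6]
grip_width: 0.856
finger_force: 0.0
time: 3.3
tcp_pos: [0.5631, 0.0182, 0.1206]
tcp_rot: [0.107, 0.994, 0.0, 0.001]
wrist_force: [-1.0, 0.3, 7.3]
grip_width: 0.227
finger_force: 39.2
t 3.3 tcp [0.5631 0.0182 0.1206] yaw(y) 77.67 tilt 0.0022 wid 19.255 ff 39.2 F [-1.   0.3  7.3] q7 1.34
```

View pics/grip1.png

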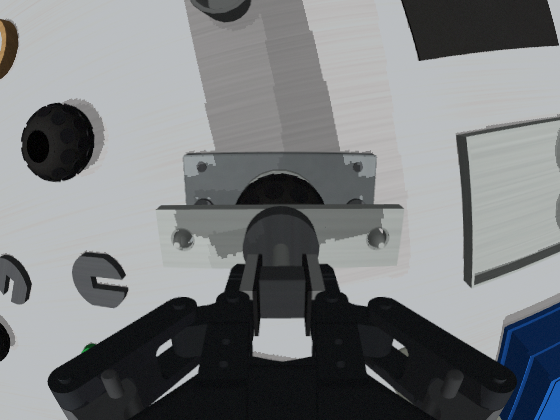

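```bash
H="python3 -m handwheel"
$H '[[0,0,0,0,0,-0.05,200],[0,0,0,0,0,-0.1,200],[0,0,0,0,0,-0.1,200],[0,0,0,0,0,-0.1,200],[0,0,0,0,0,0,200]]'
python3 - <<'E'
from h import *
go(.424,.246,.22,94);go(.424,.246,.057,94)
E
```

```text
time: 3.85
tcp_pos: [0.5642, 0.0183, 0.2292]
tcp_rot: [0.107, 0.994, 0.001, 0.003]
wrist_force: [0.9, -0.3, -3.0]
grip_width: 0.226
finger_force: 39.3
t 3.9 tcp [0.5642 0.0183 0.2292] yaw(y) 77.67 tilt 0.0068 wid 19.192 ff 39.3 F [ 0.9 -0.3 -3. ] q7 1.31
turn [ 0.0013  0.0041 -0.1815] min rows 2 | shift before turn [0.6187 0.6415 0.0289] after [0.4132 0.7897 0.0308] rows 5.4
t 3.9 tcp [0.5642 0.0183 0.2292] yaw(y) 77.67 tilt 0.0068 wid 19.192 ff 39.3 F [ 0.9 -0.3 -3. ] q7 1.31
turn [ 0.0013  0.0041 -0.1815] min rows 2 | shift before turn [0.6221 0.64   0.5722] after [0.4132 0.7897 0.5742] rows 6.4
```

```bash
H="python3 -m handwheel"
$H '[[0,0,-0.0908,0,0,0,200],[0,0,-0.0908,0,0,0,200],[0,0,0,0.0689,0.1316,0.005,200],[0,0,0,0.0689,0.1316,0.005,200],[0,0,0,0.0689,0.1316,0.005,200]]' >/dev/null
$H '[[0,0,0,0.0689,0.1316,0.005,200],[0,0,0,0.0689,0.1316,0.005,200],[0,0,0,0.0689,0.1316,0.005,200],[0,0,0,0,0,0.1,200],[0,0,0,0,0,0.1,200]]'
$H '[[0,0,0,0,0,0.1,200],[0,0,0,0,0,0.1,200],[0,0,0,0,0,0.0667,200],[0,0,0,0,0,0,200],[0,0,0,0,0,0,200]]'
python3 - <<'E'
from h import *
go(.424,.246,.057,94); shot("wrist","mat1")
E
```

```text
time: 4.85
tcp_pos: [0.4211, 0.2473, 0.1547]
tcp_rot: [-0.037, 0.999, 0.0, 0.0]
wrist_force: [1.4, -1.7, -3.1]
grip_width: 0.224
finger_force: 39.4
time: 5.35
tcp_pos: [0.4219, 0.2458, 0.0756]
tcp_rot: [-0.035, 0.999, -0.0, -0.0]
wrist_force: [0.0, 0.2, -2.2]
grip_width: 0.223
finger_force: 39.4
t 5.3 tcp [0.4219 0.2458 0.0756] yaw(y) 94.02 tilt 0.0008 wid 18.977 ff 39.4 F [ 0.   0.2 -2.2] q7 1.05
turn [-0.0003 -0.0004  0.0002] min rows 1 | shift before turn [-0.0071  0.0003  0.0619] after [-0.0071  0.0003  0.0619] rows 0.4
```

View pics/mat1.png

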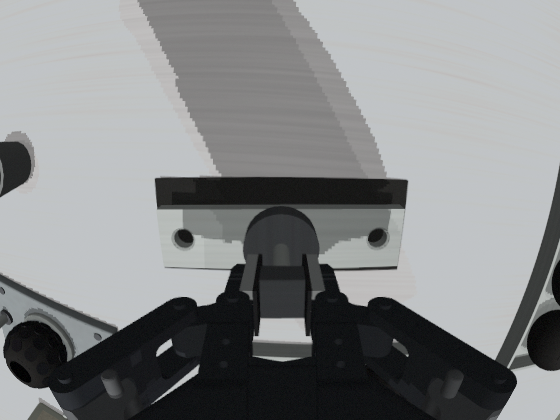

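```bash
H="python3 -m handwheel"
$H '[[0,0,0,-0.007,0,0.03,200],[0,0,0,0,0,0.03,200],[0,0,0,0,0,0,200],[0,0,0,0,0,0,200]]'
$H '[[0,0,0,0,0,0.004,200],[0,0,0,0,0,0,200],[0,0,0,0,0,0,150],[0,0,0,0,0,0,60],[0,0,0,0,0,0,0]]'
$H '[[0,0,0,0,0,-0.08,0],[0,0,0,0,0,-0.16,0],[0,0,0,0,0,-0.16,0],[0,0,0,0,0,-0.16,0],[0,0,0,0,0,0,0]]'
python3 - <<'E'
from h import *
go(.561,.019,.22,-12); shot("wrist","mat2");
E
```

```text
time: 5.8
tcp_pos: [0.4241, 0.246, 0.0572]
tcp_rot: [-0.035, 0.999, -0.0, -0.0]
wrist_force: [0.0, -0.3, -2.8]
grip_width: 0.223
finger_force: 39.5
time: 6.3
tcp_pos: [0.4241, 0.2462, 0.0561]
tcp_rot: [-0.035, 0.999, 0.0, 0.0]
wrist_force: [-0.2, -0.0, 0.1]
grip_width: 0.726
finger_force: 0.0
time: 6.8
tcp_pos: [0.4266, 0.2478, 0.2308]
tcp_rot: [-0.035, 0.999, 0.003, 0.004]
wrist_force: [0.5, -0.1, -0.5]
grip_width: 0.995
finger_force: 0.0
t 6.8 tcp [0.4266 0.2478 0.2308] yaw(y) 94.02 tilt 0.0107 wid 84.534 ff 0.0 F [ 0.5 -0.1 -0.5] q7 1.03
turn [-3.00e-04  7.30e-03 -8.22e-01] min rows 9 | shift before turn [-0.393  -0.7924  0.0348] after [ 0.6528 -0.5966  0.0362] rows 5.3
```

```bash
H="python3 -m handwheel"
$H '[[0,0.0073,-0.0913,0,0,0,0],[0,0,-0.0913,0,0,0,0],[0,0,-0.0913,0,0,0,0],[0,0,-0.0913,0,0,0,0],[0,0,-0.0913,0,0,0,0]]' >/dev/null
$H '[[0,0,-0.0913,0,0,0,0],[0,0,-0.0913,0,0,0,0],[0,0,-0.0913,0,0,0,0],[0,0,-0.0913,0,0,0,0],[0,0,0,0.1088,-0.0994,0.006,0]]' >/dev/null
$H '[[0,0,0,0.1088,-0.0994,0.006,0],[0,0,0,0.1088,-0.0994,0.006,0],[0,0,0,0.1088,-0.0994,0.006,0],[0,0,0,0.1088,-0.0994,0.006,0],[0,0,0,0.1088,-0.0994,0.006,0]]'
$H '[[0,0,0,0,0,0,0],[0,0,0,0,0,0,0]]'
python3 - <<'E'
from h import *
go(.561,.019,.06,168); shot("wrist","ball1")
E
```

```text
time: 8.35
tcp_pos: [0.5065, 0.1024, 0.208]
tcp_rot: [-0.631, 0.776, -0.004, -0.019]
wrist_force: [0.1, 1.0, -0.7]
grip_width: 1.002
finger_force: 0.0
time: 8.55
tcp_pos: [0.5067, 0.1019, 0.2086]
tcp_rot: [-0.63, 0.777, -0.004, -0.018]
wrist_force: [-0.2, 0.2, 1.4]
grip_width: 0.999
finger_force: 0.0
t 8.6 tcp [0.5067 0.1019 0.2086] yaw(y) 168.04 tilt 0.0372 wid 84.898 ff 0.0 F [-0.2  0.2  1.4] q7 2.60
turn [ 0.011  -0.021   0.0006] min rows 1 | shift before turn [ 0.2164 -0.2429  0.4985] after [ 0.2325 -0.2345  0.4952] rows 3.6
```

View pics/ball1.png

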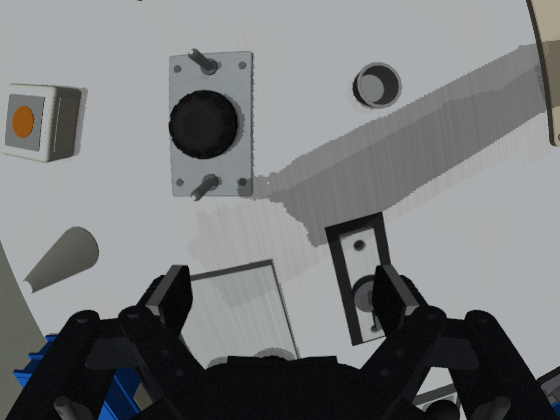

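```bash
H="python3 -m handwheel"
$H '[[0.01,-0.02,0.09,0,0,0,0],[0,0,0.09,0,0,0,0],[0,0,0.09,0,0,0,0],[0,0,0.09,0,0,0,0],[0,0,0.09,0,0,0,0]]' >/dev/null
$H '[[0,0,0.09,0,0,0,0],[0,0,0.09,0,0,0,0],[0,0,0.09,0,0,0,0],[0,0,0.09,0,0,0,0],[0,0,0.09,0,0,0,0]]' >/dev/null
$H '[[0,0,0.09,0,0,0,0],[0,0,0.09,0,0,0,0],[0,0,0.09,0,0,0,0],[0,0,0.09,0,0,0,0],[0,0,0.09,0,0,0,0]]' >/dev/null
$H '[[0,0,0.09,0,0,0,0],[0,0,0.09,0,0,0,0],[0,0,0.09,0,0,0,0],[0,0,0.09,0,0,0,0],[0,0,0.09,0,0,0,0]]'
$H '[[0,0,0.09,0,0,0,0],[0,0,0.09,0,0,0,0],[0,0,0,0,0,0,0]]'>/dev/null
python3 - <<'E'
from h import *
import pickle
c=pickle.load(open("pics/ball1.pkl","rb"))
a,b=p2w("wrist",192,51,.088,c),p2w("wrist",196,197,.088,c);print(a,b,(a+b)/2,np.degrees(np.arctan2(*(b-a)[::-1])),np.hypot(*(b-a)))
print("ball",p2w("wrist",204,124,.045,c))
im=np.load("pics/ball1.npy");crop(im,"b1c",(160,35,265,205),4)
go(.561,.019,.15,-12)
E
```

```text
time: 10.6
tcp_pos: [0.5064, 0.1046, 0.2096]
tcp_rot: [0.669, 0.743, -0.0, 0.002]
wrist_force: [0.1, 0.3, -0.0]
grip_width: 0.995
finger_force: 0.0
[ 0.54821648 -0.04268183] [0.57318184 0.07811499] [0.56069916 0.01771658] 78.32295126123705 0.12334967106969065
ball [0.56058217 0.01797105]
t 10.9 tcp [0.5065 0.1045 0.2096] yaw(y) -9.98 tilt 0.0033 wid 84.754 ff 0.0 F [ 0.2  0.1 -0.2] q7 -0.47
turn [0.0015 0.0015 0.0224] min rows 1 | shift before turn [-0.2486  0.2278  0.1998] after [-0.2409  0.2369  0.1987] rows 2.4
```

View pics/b1c.png

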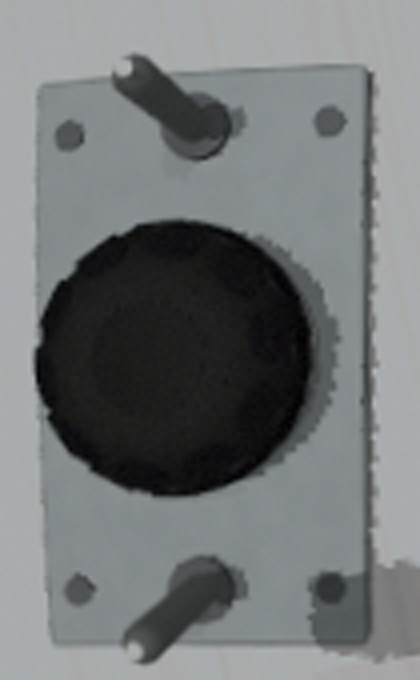

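```bash
H="python3 -m handwheel"
$H '[[0.0015,0.0015,0.021,0,0,0,0],[0,0,0,-0.0817,0.079,0.05,0],[0,0,0,-0.0817,0.079,0.05,0],[0,0,0,-0.0817,0.079,0.05,0],[0,0,0,0,0,0,0]]' 40
python3 - <<'E'
from h import *
go(.5607,.0178,.015,-11.8)
E
```

```text
time: 11.4
tcp_pos: [0.5617, 0.0113, 0.1623]
tcp_rot: [0.778, 0.629, -0.002, 0.0]
wrist_force: [-0.3, -0.2, -0.1]
grip_width: 1.002
finger_force: 0.0
t 11.4 tcp [0.5617 0.0113 0.1623] yaw(y) -12.08 tilt 0.0039 wid 85.131 ff 0.0 F [-0.3 -0.2 -0.1] q7 -0.30
turn [-0.0014  0.0021 -0.0031] min rows 1 | shift before turn [ 0.0221 -0.0066  0.4908] after [ 0.0206 -0.0076  0.4908] rows 2.9
```

```bash
H="python3 -m handwheel"
$H '[[-0.0014,0.002,-0.003,0.0206,-0.0076,0,0],[0,0,0,0,0,0.12,0],[0,0,0,0,0,0.12,0],[0,0,0,0,0,0.12,0],[0,0,0,0,0,0.06,0]]'
python3 - <<'E'
from h import *
go(.5607,.0178,.015,-11.8)
E
```

```text
time: 11.9
tcp_pos: [0.559, 0.0251, 0.0362]
tcp_rot: [0.774, 0.633, 0.001, -0.001]
wrist_force: [-0.0, 0.3, -0.4]
grip_width: 1.003
finger_force: 0.0
t 11.9 tcp [0.559  0.0251 0.0362] yaw(y) -11.40 tilt 0.0031 wid 85.224 ff 0.0 F [-0.   0.3 -0.4] q7 -0.31
turn [-0.0004 -0.0019  0.0044] min rows 1 | shift before turn [-0.0229  0.0104  0.0707] after [-0.0227  0.0105  0.0708] rows 0.5
```

```bash
H="python3 -m handwheel"
$H '[[0,0,0,0,0,0,0],[0,0,0,0,0,0,0],[0,0,0,0,0,0,0]]'
python3 - <<'E'
from h import *
go(.5607,.0178,.015,-11.8)
E
```

```text
time: 12.2
tcp_pos: [0.5619, 0.0237, 0.0404]
tcp_rot: [0.775, 0.632, 0.003, 0.001]
wrist_force: [0.3, 0.3, -0.1]
grip_width: 0.997
finger_force: 0.0
t 12.2 tcp [0.5619 0.0237 0.0404] yaw(y) -11.57 tilt 0.0063 wid 84.739 ff 0.0 F [ 0.3  0.3 -0.1] q7 -0.31
turn [ 0.003  -0.0026  0.0026] min rows 1 | shift before turn [-0.0204 -0.0005  0.0846] after [-0.02   -0.      0.0847] rows 0.5
```

```bash
H="python3 -m handwheel"
$H '[[0.003,-0.002,0.002,-0.02,0,0.0,0],[0,0,0,0,0,0.085,0],[0,0,0,0,0,0,0],[0,0,0,0,0,0,0],[0,0,0,0,0,0,0]]'
python3 - <<'E'
from h import *
go(.5607,.0178,.015,-11.8)
E
```

```text
time: 12.7
tcp_pos: [0.5602, 0.0168, 0.0142]
tcp_rot: [0.776, 0.63, -0.0, -0.001]
wrist_force: [0.4, 1.0, -0.4]
grip_width: 1.002
finger_force: 0.0
t 12.7 tcp [0.5602 0.0168 0.0142] yaw(y) -11.84 tilt 0.0013 wid 85.170 ff 0.0 F [ 0.4  1.  -0.4] q7 -0.30
turn [-0.0008 -0.0001 -0.0004] min rows 1 | shift before turn [ 0.0034  0.0009 -0.0026] after [ 0.0034  0.0009 -0.0026] rows 0.0
```

```bash
H="python3 -m handwheel"
$H '[[0,0,0,0.003,0,0,40],[0,0,0,0,0,0,80],[0,0,0,0,0,0,120],[0,0,0,0,0,0,120],[0,0,0,0,0,0,120]]' 40
$H '[[0,0,0,0,0,-0.05,120],[0,0,0,0,0,-0.1,120],[0,0,0,0,0,-0.16,120],[0,0,0,0,0,-0.16,120],[0,0,0,0,0,-0.1,120]]'
$H '[[0,0,0,0,0,0,120],[0,0,0,0,0,0,120],[0,0,0,0,0,0,120]]'
python3 - <<'E'
from h import *
go(.5607,.0178,.015,-11.8); shot("wrist","ball2")
import pickle
c=pickle.load(open("pics/jig1.pkl","rb"))
for n,u,v,z in [("t0",364,187,.018),("t1",478,187,.018),("t2",361,276,.018)]: print(n,p2w("wrist",u,v,z,c).round(4))
E
```

```text
time: 13.2
tcp_pos: [0.5612, 0.0179, 0.0146]
tcp_rot: [0.776, 0.63, 0.0, -0.0]
wrist_force: [-0.1, -0.1, 7.5]
grip_width: 0.751
finger_force: 42.7
time: 13.7
tcp_pos: [0.5609, 0.0178, 0.189]
tcp_rot: [0.776, 0.63, 0.001, 0.0]
wrist_force: [0.4, -0.0, -0.5]
grip_width: 0.746
finger_force: 44.4
time: 14.0
tcp_pos: [0.5593, 0.0177, 0.1831]
tcp_rot: [0.776, 0.63, -0.002, -0.001]
wrist_force: [0.2, 0.1, -0.8]
grip_width: 0.745
finger_force: 44.4
t 14.0 tcp [0.5593 0.0177 0.1831] yaw(y) -11.83 tilt 0.0045 wid 63.356 ff 44.4 F [ 0.2  0.1 -0.8] q7 -0.31
turn [-0.0028  0.0005 -0.0003] min rows 1 | shift before turn [0.0018 0.0069 0.5604] after [0.0013 0.0044 0.5604] rows 3.4
t0 [0.5286 0.1806]
t1 [0.5249 0.3802]
t2 [0.6751 0.1879]
```

View pics/ball2.png

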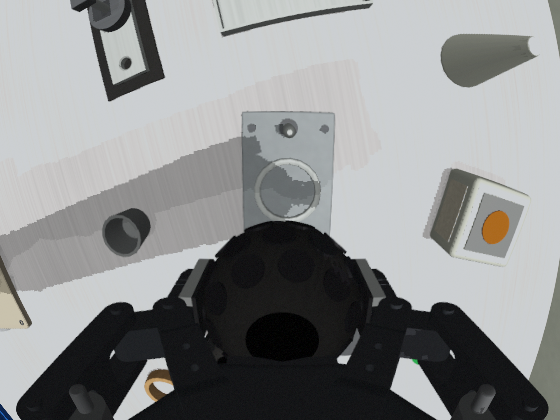

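```bash
H="python3 -m handwheel"
$H '[[0,0,0,0.1496,-0.0022,0,120],[0,0,0,0.1496,-0.0022,0,120],[0,0,0,0.1496,-0.0022,0,120],[0,0,0,0.1496,-0.0022,0,120],[0,0,0,0.1496,-0.0022,0,120]]' >/dev/null
$H '[[0,0,0,0,0,0.1,120],[0,0,0,0,0,0.1,120],[0,0,0,0,0,0.1,120],[0,0,0,0,0,0.1,120],[0,0,0,0,0,0.05,120]]' >/dev/null
$H '[[0,0,0,0,0,0,120],[0,0,0,0,0,0,120],[0,0,0,0,0,0,120]]'
python3 - <<'E'
from h import *
go(.602,.238,.0065,-11.8)
E
```

```text
time: 15.35
tcp_pos: [0.6036, 0.2385, 0.0508]
tcp_rot: [0.776, 0.63, 0.0, -0.001]
wrist_force: [1.1, 0.4, -0.3]
grip_width: 0.749
finger_force: 44.4
t 15.3 tcp [0.6036 0.2385 0.0508] yaw(y) -11.84 tilt 0.0014 wid 63.659 ff 44.4 F [ 1.1  0.4 -0.3] q7 -0.68
turn [-0.0003 -0.0008 -0.0004] min rows 1 | shift before turn [-0.0029 -0.0049  0.1476] after [-0.0027 -0.005   0.1476] rows 0.9
```

```bash
H="python3 -m handwheel"
$H '[[0,0,0,0,0,0.07,120],[0,0,0,0,0,0.06,120],[0,0,0,0,0,0.015,120],[0,0,0,0,0,0,120],[0,0,0,0,0,0,120]]'
$H '[[0,0,0,0,0,0.005,120],[0,0,0,0,0,0,120],[0,0,0,0,0,0,100],[0,0,0,0,0,0,40],[0,0,0,0,0,0,0]]'
$H '[[0,0,0,0,0,0,0],[0,0,0,0,0,-0.1,0],[0,0,0,0,0,-0.16,0],[0,0,0,0,0,-0.16,0],[0,0,0,0,0,-0.16,0]]' >/dev/null
$H '[[0,0,0,0,0,-0.14,0],[0,0,0,0,0,0,0],[0,0,0,0,0,0,0],[0,0,0,0,0,0,0]]'
python3 - <<'E'
from h import *
shot("wrist","tray1"); go(.457,-.148,.25,None); shot("top","top2")
im=np.load("pics/tray1.npy");g=(im.max(2)<60).astype(np.uint8)
n,l,st,ce=cv2.connectedComponentsWithStats(g)
for i in range(1,n):
    if st[i,4]>300: print(st[i],ce[i].round(0))
print(w2p("wrist",[.602,.238,.058]).round(0))
E
```

```text
time: 15.85
tcp_pos: [0.6033, 0.2384, 0.0069]
tcp_rot: [0.776, 0.63, 0.0, -0.001]
wrist_force: [0.1, -0.1, -0.1]
grip_width: 0.751
finger_force: 35.1
time: 16.35
tcp_pos: [0.6027, 0.2382, 0.0043]
tcp_rot: [0.776, 0.63, -0.001, -0.001]
wrist_force: [0.3, 0.3, 0.2]
grip_width: 0.987
finger_force: 0.0
time: 17.25
tcp_pos: [0.6024, 0.2378, 0.2184]
tcp_rot: [0.776, 0.63, -0.002, -0.001]
wrist_force: [-0.9, -0.1, -0.4]
grip_width: 1.002
finger_force: 0.0
t 17.3 tcp [0.6023 0.2377 0.2181] yaw(y) -11.83 tilt 0.0052 wid 85.125 ff 0.0 F [ 0.5  0.2 -0.4] q7 -0.67
turn [-0.0031  0.0012  0.    ] min rows 1 | shift before turn [-1.3579 -0.2111 -0.1026] after [-1.3577 -0.2106 -0.1063] rows 8.3
[   0    0   80   42 2056] [29. 16.]
[  8   0 132  64 874] [72. 28.]
[ 424    0   43  156 2295] [447.  73.]
[ 195   42  132   82 6946] [261.  83.]
[ 417   60   28   90 1074] [430. 101.]
[    0   127   559   293 46619] [264. 355.]
[ 251  154   65   65 3263] [283. 186.]
[283. 193.]
```

```bash
H="python3 -m handwheel"
$H '[[-0.003,0.001,0,-0.151,-0.0235,0,0],[0,0,0,-0.151,-0.0235,0,0],[0,0,0,-0.151,-0.0235,0,0],[0,0,0,-0.151,-0.0235,0,0],[0,0,0,-0.151,-0.0235,0,0]]' >/dev/null
$H '[[0,0,0,-0.151,-0.0235,0,0],[0,0,0,-0.151,-0.0235,0,0],[0,0,0,-0.151,-0.0235,0,0],[0,0,0,-0.151,-0.0235,0,0]]' >/dev/null
$H '[[0,0,0,0,0,0,0],[0,0,0,0,0,0,0],[0,0,0,0,0,0,0]]'
python3 - <<'E'
from h import *
im,c=shot("wrist","fresh1"); state(); g=(im.max(2)<60).astype(np.uint8)
n,l,st,ce=cv2.connectedComponentsWithStats(g)
for i in range(1,n):
    if st[i,4]>300: print(st[i],ce[i].round(0),p2w("wrist",*(st[i,:2]+st[i,2:4]/2),.0277,c).round(4))
p=w2p("wrist",[.457,-.15,.0277],c); print(p)
E
```

```text
time: 18.55
tcp_pos: [0.4575, -0.1468, 0.2189]
tcp_rot: [0.776, 0.631, 0.001, -0.0]
wrist_force: [-0.3, 0.3, -0.1]
grip_width: 1.002
finger_force: 0.0
t 18.6 tcp [ 0.4577 -0.1466  0.2189] yaw(y) -11.70 tilt 0.0019 wid 84.998 ff 0.0 F [0.3 1.  0.2] q7 0.02
[475  24  66  83 867] [499.  83.] [ 0.7527 -0.0501]
[162  35  37  37 628] [175.  50.] [0.3836 0.0153]
[  5  64  37 151 666] [ 22. 141.] [ 0.145  -0.0107]
[ 254  162   64   63 3189] [286. 193.] [ 0.4597 -0.1547]
[    0   265   560   155 45285] [282. 368.] [ 0.4127 -0.348 ]
[282.55852597 189.72567406]
```

```bash
H="python3 -m handwheel"
python3 - <<'E'
from h import *
go(.459,-.154,.06,-11.8)
E
$H '[[0,0,0,-0.023,0.009,0.1,0],[0,0,0,0,0,0.16,0],[0,0,0,0,0,0.16,0],[0,0,0,0,0,0.11,0],[0,0,0,0,0,0,0]]' >/dev/null
$H '[[0,0,0,0,0,0,0],[0,0,0,0,0,0,0]]'
python3 - <<'E'
from h import *
go(.459,-.154,.004,-11.8)
E
```

```text
t 18.6 tcp [ 0.4577 -0.1466  0.2189] yaw(y) -11.70 tilt 0.0019 wid 84.998 ff 0.0 F [0.3 1.  0.2] q7 0.02
turn [ 0.0008 -0.0009  0.0011] min rows 1 | shift before turn [-0.0239  0.0087  0.5298] after [-0.0232  0.0094  0.5298] rows 3.2
time: 19.3
tcp_pos: [0.4606, -0.1551, 0.0624]
tcp_rot: [0.776, 0.631, 0.002, 0.002]
wrist_force: [-0.0, -0.6, 0.4]
grip_width: 0.999
finger_force: 0.0
t 19.3 tcp [ 0.4606 -0.1551  0.0624] yaw(y) -11.79 tilt 0.0053 wid 84.947 ff 0.0 F [-0.  -0.6  0.4] q7 0.07
turn [ 0.0032 -0.0009  0.0001] min rows 1 | shift before turn [ 0.0022 -0.0068  0.1947] after [ 0.0025 -0.0058  0.1948] rows 1.2
```

```bash
H="python3 -m handwheel"
$H '[[0.003,0,0,0.002,-0.004,0.1,0],[0,0,0,0,0,0.08,0],[0,0,0,0,0,0.014,0],[0,0,0,0,0,0,0],[0,0,0,0,0,0,0]]' 40
$H '[[0,0,0,0,0,0,40],[0,0,0,0,0,0,80],[0,0,0,0,0,0,120],[0,0,0,0,0,0,120],[0,0,0,0,0,0,120]]'
$H '[[0,0,0,0,0,-0.05,120],[0,0,0,0,0,-0.1,120],[0,0,0,0,0,-0.16,120],[0,0,0,0,0,-0.16,120],[0,0,0,0,0,-0.14,120]]'
$H '[[0,0,0,0,0,0,120],[0,0,0,0,0,0,120],[0,0,0,0,0,0,120]]'
python3 - <<'E'
from h import *
go(.5607,.0178,.18,-11.8); a,_=shot("wrist","fresh2"); b=np.load("pics/ball2.npy")
def edge(im,v): 
    g=im[v].max(1); return g[150:420]
A=(a.max(2)<50);B=(b.max(2)<50)
for u in (250,270,282,295,315): print(u,[int(np.argmax(M[205:300,u]))+205 for M in(A,B)])
E
```

```text
time: 19.8
tcp_pos: [0.4592, -0.1545, 0.0039]
tcp_rot: [0.776, 0.63, 0.001, -0.0]
wrist_force: [-0.1, -0.3, 0.6]
grip_width: 0.999
finger_force: 0.0
time: 20.3
tcp_pos: [0.4589, -0.1545, 0.0039]
tcp_rot: [0.776, 0.63, 0.0, -0.001]
wrist_force: [-3.7, 2.6, 13.6]
grip_width: 0.75
finger_force: 41.0
time: 20.8
tcp_pos: [0.4583, -0.1548, 0.1883]
tcp_rot: [0.776, 0.63, 0.0, -0.001]
wrist_force: [-0.0, 0.0, -1.0]
grip_width: 0.744
finger_force: 44.5
time: 21.1
tcp_pos: [0.4576, -0.1544, 0.1841]
tcp_rot: [0.776, 0.63, -0.001, -0.002]
wrist_force: [1.5, 0.2, -1.6]
grip_width: 0.745
finger_force: 44.5
t 21.1 tcp [ 0.4576 -0.1544  0.1841] yaw(y) -11.83 tilt 0.0045 wid 63.349 ff 44.5 F [ 1.5  0.2 -1.6] q7 0.04
turn [-0.0028 -0.0008 -0.0003] min rows 1 | shift before turn [0.6322 0.2188 0.0137] after [0.6322 0.2191 0.0138] rows 4.0
250 [227, 227]
270 [220, 221]
282 [219, 221]
295 [221, 222]
315 [227, 229]
```

```bash
H="python3 -m handwheel"
$H '[[0,0,0,0.1264,0.0438,0,120],[0,0,0,0.1264,0.0438,0,120],[0,0,0,0.1264,0.0438,0,120],[0,0,0,0.1264,0.0438,0,120],[0,0,0,0.1264,0.0438,0,120]]' >/dev/null
$H '[[0,0,0,0,0,0.1,120],[0,0,0,0,0,0.1,120],[0,0,0,0,0,0.1,120],[0,0,0,0,0,0,120],[0,0,0,0,0,0,120]]' >/dev/null
$H '[[0,0,0,0,0,0,120],[0,0,0,0,0,0,120]]'
python3 - <<'E'
from h import *
go(.5609,.0176,.016,-11.8)
E
```

```text
time: 22.35
tcp_pos: [0.5622, 0.0177, 0.0969]
tcp_rot: [0.776, 0.63, 0.001, -0.001]
wrist_force: [-0.1, 0.2, -0.8]
grip_width: 0.747
finger_force: 44.7
t 22.4 tcp [0.5622 0.0177 0.0969] yaw(y) -11.84 tilt 0.0021 wid 63.510 ff 44.7 F [-0.1  0.2 -0.8] q7 -0.30
turn [-0.0002 -0.0014 -0.0005] min rows 1 | shift before turn [-0.0017 -0.0042  0.2696] after [-0.0011 -0.0043  0.2696] rows 1.6
```

```bash
H="python3 -m handwheel"
$H '[[0,0,0,-0.001,-0.004,0.1,120],[0,0,0,0,0,0.1,120],[0,0,0,0,0,0.05,120],[0,0,0,0,0,0.019,120],[0,0,0,0,0,0,120]]'
$H '[[0,0,0,0,0,0,120],[0,0,0,0,0,0,120],[0,0,0,0,0,0,120]]'
python3 - <<'E'
from h import *
go(.5609,.0176,.016,-11.8)
E
```

```text
time: 22.85
tcp_pos: [0.5611, 0.0177, 0.0162]
tcp_rot: [0.776, 0.63, 0.001, -0.001]
wrist_force: [0.2, -0.6, 0.9]
grip_width: 0.747
finger_force: 44.8
time: 23.15
tcp_pos: [0.5611, 0.0177, 0.016]
tcp_rot: [0.776, 0.63, 0.001, -0.001]
wrist_force: [-0.3, -1.4, 6.8]
grip_width: 0.747
finger_force: 45.3
t 23.1 tcp [0.5611 0.0177 0.016 ] yaw(y) -11.84 tilt 0.0020 wid 63.497 ff 45.3 F [-0.3 -1.4  6.8] q7 -0.29
turn [-0.0001 -0.0013 -0.0004] min rows 1 | shift before turn [-0.0004 -0.0006 -0.    ] after [-0.0004 -0.0006 -0.    ] rows 0.0
```

```bash
H="python3 -m handwheel"
$H '[[0,0,0,0,0,0,100],[0,0,0,0,0,0,40],[0,0,0,0,0,0,0],[0,0,0,0,0,-0.08,0],[0,0,0,0,0,-0.15,0]]'>/dev/null
$H '[[0,0,0,0,0,-0.16,0],[0,0,0,0,0,-0.16,0],[0,0,0,0,0,-0.13,0],[0,0,0,0,0,0,0],[0,0,0,0,0,0,0]]'
$H '[[0,0,0,0,0,0,0]]'>/dev/null
python3 - <<'E'
from h import *
im,c=shot("wrist","nest1"); state(); g=(im.max(2)<60).astype(np.uint8)
n,l,st,ce=cv2.connectedComponentsWithStats(g)
for i in range(1,n):
    if st[i,4]>300: print(st[i],ce[i].round(0),p2w("wrist",*(st[i,:2]+st[i,2:4]/2),.0397,c).round(4))
go(.424,.246,.2,94,half=False)
b=(im.max(2)>200).astype(np.uint8)
crop(im,"nest1",(200,40,360,250),3)
E
```

```text
time: 24.15
tcp_pos: [0.5605, 0.0175, 0.2191]
tcp_rot: [0.776, 0.631, 0.0, -0.001]
wrist_force: [-0.0, 0.1, -0.5]
grip_width: 0.997
finger_force: 0.0
t 24.3 tcp [0.5595 0.0174 0.2169] yaw(y) -11.83 tilt 0.0053 wid 84.979 ff 0.0 F [ 0.6 -0.1  0.1] q7 -0.30
[ 92   0  34  29 432] [112.  15.] [0.4169 0.249 ]
[ 104    0   71  101 2381] [143.  53.] [0.4455 0.194 ]
[227  13 137  30 423] [294.  26.] [0.6039 0.1736]
[ 251  155   68   68 3543] [284. 189.] [0.5611 0.0177]
[131 201  30  34 357] [150. 212.] [0.4051 0.0181]
[118 208  32  34 639] [132. 226.] [0.3873 0.0132]
[  0 212  42 103 415] [ 18. 264.] [ 0.1689 -0.0057]
[    0   266   560   154 42959] [280. 367.] [ 0.5156 -0.1732]
t 24.3 tcp [0.5595 0.0174 0.2169] yaw(y) -11.83 tilt 0.0053 wid 84.979 ff 0.0 F [ 0.6 -0.1  0.1] q7 -0.30
turn [-0.0021 -0.0033 -1.1758] min rows 13 | shift before turn [ 0.6534 -0.5979  0.0597] after [0.3973 0.7918 0.0563] rows 5.3
```

View pics/nest1.png

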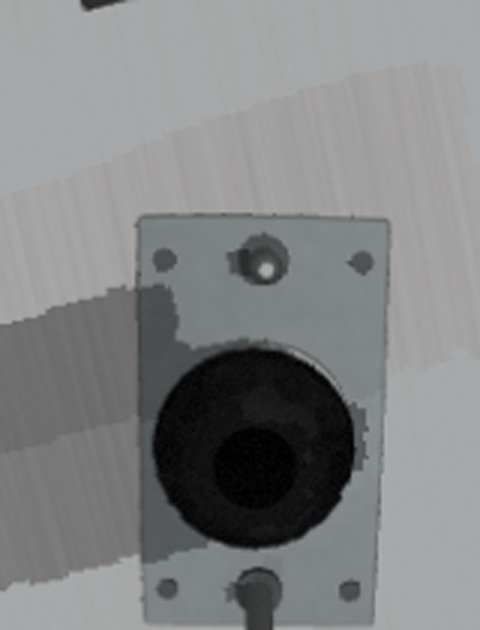

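```bash
H="python3 -m handwheel"
$H '[[-0.002,-0.003,-0.0904,0,0,0,0],[0,0,-0.0904,0,0,0,0],[0,0,-0.0904,0,0,0,0],[0,0,-0.0904,0,0,0,0],[0,0,-0.0904,0,0,0,0]]' >/dev/null
$H '[[0,0,-0.0904,0,0,0,0],[0,0,-0.0904,0,0,0,0],[0,0,-0.0904,0,0,0,0],[0,0,-0.0904,0,0,0,0],[0,0,-0.0904,0,0,0,0]]' >/dev/null
$H '[[0,0,-0.0904,0,0,0,0],[0,0,-0.0904,0,0,0,0],[0,0,-0.0904,0,0,0,0],[0,0,0,0.0662,0.132,0.01,0],[0,0,0,0.0662,0.132,0.01,0]]' >/dev/null
$H '[[0,0,0,0.0662,0.132,0.01,0],[0,0,0,0.0662,0.132,0.01,0],[0,0,0,0.0662,0.132,0.01,0],[0,0,0,0.0662,0.132,0.01,0],[0,0,0,0,0,0,0]]' 
$H '[[0,0,0,0,0,0,0],[0,0,0,0,0,0,0]]'
python3 - <<'E'
from h import *
go(.4241,.2462,.1,94)
im,c=shot("wrist","mat3"); print(w2p("wrist",[.4241,.2462,.081],c))
E
```

```text
time: 26.3
tcp_pos: [0.4209, 0.2513, 0.1984]
tcp_rot: [-0.039, 0.999, -0.001, -0.001]
wrist_force: [0.2, -1.2, -1.1]
grip_width: 1.0
finger_force: 0.0
time: 26.5
tcp_pos: [0.4255, 0.245, 0.1991]
tcp_rot: [-0.034, 0.999, -0.002, -0.0]
wrist_force: [0.5, -0.0, 0.3]
grip_width: 1.006
finger_force: 0.0
t 26.5 tcp [0.4255 0.245  0.1991] yaw(y) 93.86 tilt 0.0043 wid 85.541 ff 0.0 F [ 0.5 -0.   0.3] q7 1.00
turn [-0.0026 -0.0007 -0.0016] min rows 1 | shift before turn [0.0041 0.0057 0.3303] after [0.0044 0.0044 0.3303] rows 2.0
[282.52067056 204.10126726]
```

```bash
H="python3 -m handwheel"
$H '[[-0.002,0,-0.0016,0.003,0.004,0.12,0],[0,0,0,0,0,0.14,0],[0,0,0,0,0,0.14,0],[0,0,0,0,0,0.076,0],[0,0,0,0,0,0,0]]' >/dev/null
$H '[[0,0,0,0,0,0,0],[0,0,0,0,0,0,0]]' 40
$H '[[0,0,0,0,0,0,120],[0,0,0,0,0,0,160],[0,0,0,0,0,0,200],[0,0,0,0,0,0,200],[0,0,0,0,0,0,200]]'
$H '[[0,0,0,0,0,0,200],[0,0,0,0,0,-0.05,200],[0,0,0,0,0,-0.12,200],[0,0,0,0,0,-0.16,200],[0,0,0,0,0,-0.16,200]]'
$H '[[0,0,0,0,0,-0.16,200],[0,0,0,0,0,0,200],[0,0,0,0,0,0,200],[0,0,0,0,0,0,200]]'
python3 - <<'E'
from h import *
go(.562,.0184,.22,77.8)
E
```

```text
time: 27.25
tcp_pos: [0.4254, 0.2474, 0.0587]
tcp_rot: [-0.035, 0.999, 0.0, 0.001]
wrist_force: [0.4, 0.5, -0.3]
grip_width: 0.999
finger_force: 0.0
time: 27.75
tcp_pos: [0.4243, 0.2471, 0.0573]
tcp_rot: [-0.036, 0.999, -0.0, 0.0]
wrist_force: [-2.2, -1.9, 2.1]
grip_width: 0.231
finger_force: 38.6
time: 28.25
tcp_pos: [0.4233, 0.2468, 0.2049]
tcp_rot: [-0.036, 0.999, -0.0, -0.001]
wrist_force: [1.6, -0.1, -2.8]
grip_width: 0.224
finger_force: 38.7
time: 28.65
tcp_pos: [0.4234, 0.2467, 0.2501]
tcp_rot: [-0.036, 0.999, -0.001, -0.001]
wrist_force: [0.1, -0.3, -3.7]
grip_width: 0.229
finger_force: 38.7
t 28.6 tcp [0.4234 0.2467 0.2501] yaw(y) 94.08 tilt 0.0031 wid 19.472 ff 38.7 F [ 0.1 -0.3 -3.7] q7 1.01
turn [-0.0012 -0.0016  0.1809] min rows 2 | shift before turn [-0.4069 -0.7917  0.1004] after [-0.6123 -0.6461  0.1004] rows 5.4
```

```bash
H="python3 -m handwheel"
$H '[[0,0,0.0905,0,0,0,200],[0,0,0.0905,0,0,0,200],[0,0,0,-0.102,-0.1077,0.0167,200],[0,0,0,-0.102,-0.1077,0.0167,200],[0,0,0,-0.102,-0.1077,0.0167,200]]' >/dev/null
$H '[[0,0,0,-0.102,-0.1077,0.0167,200],[0,0,0,-0.102,-0.1077,0.0167,200],[0,0,0,-0.102,-0.1077,0.0167,200],[0,0,0,0,0,0,200],[0,0,0,0,0,0,200]]' >/dev/null
$H '[[0,0,0,0,0,0,200],[0,0,0,0,0,0,200]]'
python3 - <<'E'
from h import *
go(.562,.0184,.16,77.8); im,c=shot("wrist","hov")
g=np.load("pics/grip1.npy")
# compare holes/plate with grip1
y0=[p for p in (0,)]
t=g[205:262,165:235]; r=cv2.matchTemplate(im[190:280,140:260],t,cv2.TM_CCOEFF_NORMED); print(cv2.minMaxLoc(r)[1],np.array(cv2.minMaxLoc(r)[3])+[140,190],"ref 165 205")
t=g[205:262,340:410]; r=cv2.matchTemplate(im[190:280,310:440],t,cv2.TM_CCOEFF_NORMED); print(cv2.minMaxLoc(r)[1],np.array(cv2.minMaxLoc(r)[3])+[310,190],"ref 340 205")
E
```

```text
time: 29.85
tcp_pos: [0.5621, 0.0203, 0.2215]
tcp_rot: [0.105, 0.994, 0.0, -0.0]
wrist_force: [-0.1, 1.0, -2.2]
grip_width: 0.225
finger_force: 38.8
t 29.9 tcp [0.5621 0.0203 0.2215] yaw(y) 77.91 tilt 0.0009 wid 19.090 ff 38.8 F [-0.1  1.  -2.2] q7 1.23
turn [-0.     -0.0006  0.0013] min rows 1 | shift before turn [-0.0013 -0.0061  0.2049] after [-0.0011 -0.0061  0.2049] rows 1.2
0.7389914989471436 [165 204] ref 165 205
0.7993810176849365 [342 206] ref 340 205
```

```bash
H="python3 -m handwheel"
$H '[[0,0,0.001,-0.001,-0.006,0.1,200],[0,0,0,0,0,0.1,200],[0,0,0,0,0,0,200],[0,0,0,0,0,0,200],[0,0,0,0,0,0,200]]'
python3 - <<'E'
from h import *
go(.562,.0184,.1216,77.8)
E
```

```text
time: 30.4
tcp_pos: [0.5635, 0.0175, 0.1639]
tcp_rot: [0.107, 0.994, 0.0, 0.001]
wrist_force: [1.1, 0.0, -2.7]
grip_width: 0.226
finger_force: 38.9
t 30.4 tcp [0.5635 0.0175 0.1639] yaw(y) 77.73 tilt 0.0027 wid 19.245 ff 38.9 F [ 1.1  0.  -2.7] q7 1.23
turn [ 0.0005  0.0016 -0.0008] min rows 1 | shift before turn [0.0059 0.0018 0.1411] after [0.0055 0.0019 0.1411] rows 0.8
```

```bash
H="python3 -m handwheel"
$H '[[0,0,0,0.002,0.001,0.03,200],[0,0,0,0,0,0.03,200],[0,0,0,0,0,0.03,200],[0,0,0,0,0,0,200],[0,0,0,0,0,0,200]]'
$H '[[0,0,0,0,0,0.02,200],[0,0,0,0,0,0.02,200],[0,0,0,0,0,0,200],[0,0,0,0,0,0,200]]'
python3 - <<'E'
from h import *
go(.562,.0184,.1216,77.8)
E
```

```text
time: 30.9
tcp_pos: [0.5618, 0.0174, 0.1347]
tcp_rot: [0.107, 0.994, -0.0, -0.0]
wrist_force: [-0.1, -0.1, -3.0]
grip_width: 0.224
finger_force: 38.9
time: 31.3
tcp_pos: [0.5619, 0.0175, 0.1228]
tcp_rot: [0.107, 0.994, -0.0, -0.0]
wrist_force: [-0.0, -0.3, -2.4]
grip_width: 0.224
finger_force: 38.9
t 31.3 tcp [0.5619 0.0175 0.1228] yaw(y) 77.70 tilt 0.0005 wid 19.033 ff 38.9 F [-0.  -0.3 -2.4] q7 1.23
turn [-0.0002 -0.0003 -0.0011] min rows 1 | shift before turn [0.0002 0.0031 0.0039] after [0.0002 0.0031 0.0039] rows 0.0
```

```bash
H="python3 -m handwheel"
$H '[[0,0,0,0,0,0.005,200],[0,0,0,0,0,0,200],[0,0,0,0,0,0,200]]'
$H '[[0,0,0,0,0,0,150],[0,0,0,0,0,0,60],[0,0,0,0,0,0,0],[0,0,0,0,0,-0.08,0],[0,0,0,0,0,-0.16,0]]'>/dev/null
$H '[[0,0,0,0,0,-0.16,0],[0,0,0,0,0,-0.1,0],[0,0,0,0,0,0,0],[0,0,0,0,0,0,0],[0,0,0,0,0,0,0]]'
python3 - <<'E'
from h import *
go(.53,-.2,.3,None)
im,c=shot("wrist","seat1"); crop(im,"seat1",(150,80,420,280),2.9)
E
```

```text
time: 31.6
tcp_pos: [0.5622, 0.0175, 0.1218]
tcp_rot: [0.107, 0.994, 0.0, 0.0]
wrist_force: [-0.2, 0.3, -0.4]
grip_width: 0.225
finger_force: 39.2
time: 32.6
tcp_pos: [0.5615, 0.0175, 0.2701]
tcp_rot: [0.107, 0.994, -0.0, -0.001]
wrist_force: [0.2, -0.0, -0.4]
grip_width: 0.997
finger_force: 0.0
t 32.6 tcp [0.5615 0.0175 0.2701] yaw(y) 77.70 tilt 0.0021 wid 84.763 ff 0.0 F [ 0.2 -0.  -0.4] q7 1.23
turn [-0.0005 -0.0012 -0.    ] min rows 1 | shift before turn [-0.0517 -0.7307 -0.0993] after [-0.0519 -0.7306 -0.0997] rows 4.4
```

View pics/seat1.png

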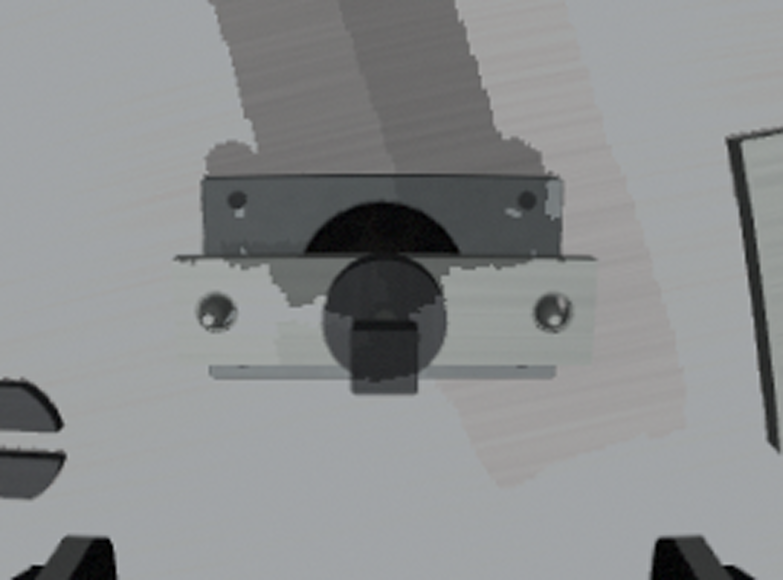

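```bash
H="python3 -m handwheel"
$H '[[0,0,0,-0.0103,-0.146,-0.02,0],[0,0,0,-0.0103,-0.146,-0.02,0],[0,0,0,-0.0103,-0.146,-0.02,0],[0,0,0,-0.0103,-0.146,-0.02,0],[0,0,0,-0.0103,-0.146,-0.02,0]]' >/dev/null
$H '[[0,0,0,0,0,0,0],[0,0,0,0,0,0,0],[0,0,0,0,0,0,0]]'
cat >> h.py <<'E'
def ortho(n,im,c,x0,x1,y0,y1,z,res=.001):
    xs=np.arange(x0,x1,res); ys=np.arange(y0,y1,res); m=np.array([[w2p(n,[x,y,z],c) for y in ys] for x in xs],np.float32)
    return cv2.remap(im,m[...,0],m[...,1],cv2.INTER_LINEAR)   # row=x, col=y
def tmpl(th,res=.001,N=40):
    i=np.arange(-N,N+1)*res; X,Y=np.meshgrid(i,i,indexing="ij"); t=np.radians(th)
    a=X*np.cos(t)+Y*np.sin(t); b=-X*np.sin(t)+Y*np.cos(t)
    m=(np.hypot(a,b)<.032)&(abs(b)<.029)&~((abs(b)<.007)&(a>-.0)|(np.hypot(a,b)<.007)); return m.astype(np.float32)
def weights(n,im,c,box,z=.010,k=3,res=.001):
    o=ortho(n,im,c,*box,z,res); f=o.astype(int); mx,mn=f.max(2),f.min(2)
    g=((mx>35)&(mx<125)&(mx-mn<25)).astype(np.float32); g=cv2.GaussianBlur(g,(3,3),0); out=[]
    R=[(th,cv2.matchTemplate(g,tmpl(th,res),cv2.TM_CCOEFF_NORMED)) for th in range(-180,180,3)]
    for _ in range(k):
        th,r=max(R,key=lambda q:q[1].max()); _,v,_,(cx,cy)=cv2.minMaxLoc(r)
        best=(v,th,cx,cy)
        for t2 in np.arange(th-3,th+3.1,1):
            r2=cv2.matchTemplate(g,tmpl(t2,res),cv2.TM_CCOEFF_NORMED);vv=r2[max(cy-4,0):cy+5,max(cx-4,0):cx+5]
            if vv.max()>best[0]:
                a,b=np.unravel_index(vv.argmax(),vv.shape); best=(vv.max(),t2,max(cx-4,0)+b,max(cy-4,0)+a)
        out.append((round(float(best[0]),3),float(best[1]),round(box[0]+(best[3]+40)*res,4),round(box[2]+(best[2]+40)*res,4)))
        for _,r in R: r[max(cy-40,0):cy+41,max(cx-40,0):cx+41]=-1
    return out
E
python3 - <<'E'
from h import *
import pickle
c=pickle.load(open("pics/seat1.pkl","rb"));print("head",p2w("wrist",282.8,203.8,.1453,c))
a=p2w("wrist",150+216/2.9,80+313/2.9,.088,c);b=p2w("wrist",150+553/2.9,80+313/2.9,.088,c);print((a+b)/2)
im,c=shot("wrist","ov1");state()
for r in weights("wrist",im,c,(.36,.72,-.46,-.08)): print(r)
im,c=shot("top","top3")
for r in weights("top",im,c,(.36,.72,-.46,-.08)): print(r)
E
```

```text
time: 33.45
tcp_pos: [0.5306, -0.1983, 0.3005]
tcp_rot: [0.106, 0.994, 0.0, -0.001]
wrist_force: [0.3, 0.3, 0.1]
grip_width: 1.001
finger_force: 0.0
head [0.5617226  0.01920355]
[0.5607915  0.01931468]
t 33.5 tcp [ 0.5307 -0.198   0.3007] yaw(y) 77.83 tilt 0.0013 wid 84.776 ff 0.0 F [-0.  -0.2  0.2] q7 1.65
(0.934, 45.0, 0.441, -0.351)
(0.924, -48.0, 0.628, -0.336)
(0.921, 76.0, np.float64(0.599), np.float64(-0.181))
(0.657, 76.0, np.float64(0.598), np.float64(-0.18))
(0.472, -27.0, 0.641, -0.275)
(0.457, -37.0, np.float64(0.527), np.float64(-0.267))
```

```bash
H="python3 -m handwheel"
$H '[[0,0,0.0927,0,0,0,0],[0,0,0.0927,0,0,0,0],[0,0,0.0927,0,0,0,0],[0,0,0.0927,0,0,0,0],[0,0,0.0927,0,0,0,0]]' >/dev/null
$H '[[0,0,0.0927,0,0,0,0],[0,0,0.0927,0,0,0,0],[0,0,0.0927,0,0,0,0],[0,0,0.0927,0,0,0,0],[0,0,0.0927,0,0,0,0]]' >/dev/null
$H '[[0,0,0.0927,0,0,0,0],[0,0,0,0,0,0,0],[0,0,0,0,0,0,0],[0,0,0,0,0,0,0]]' >/dev/null
python3 - <<'E'
from h import *
go(.599,-.181,.05,-14)
im,c=shot("wrist","ov2")
for r in weights("wrist",im,c,(.53,.67,-.25,-.11),k=1): print(r)
E
```

```text
t 35.0 tcp [ 0.5306 -0.1993  0.3014] yaw(y) -13.83 tilt 0.0002 wid 85.484 ff 0.0 F [-0.3 -0.9 -0.1] q7 0.07
turn [-0.0001  0.      0.0019] min rows 1 | shift before turn [0.1139 0.2071 0.838 ] after [0.1145 0.2066 0.8381] rows 5.2
(0.945, 76.0, np.float64(0.599), np.float64(-0.18))
```

```bash
H="python3 -m handwheel"
$H '[[0,0,0,0.038,0.069,0.13,0],[0,0,0,0.038,0.069,0.13,0],[0,0,0,0.038,0.069,0.13,0],[0,0,0,0,0,0.15,0],[0,0,0,0,0,0.15,0]]' >/dev/null
$H '[[0,0,0,0,0,0.14,0],[0,0,0,0,0,0,0],[0,0,0,0,0,0,0],[0,0,0,0,0,0,0]]' 60
python3 - <<'E'
from h import *
go(.599,-.1805,-.004,-14)
E
```

```text
time: 35.9
tcp_pos: [0.6007, -0.1823, 0.0555]
tcp_rot: [0.788, 0.615, 0.001, 0.002]
wrist_force: [-0.2, -0.8, 0.8]
grip_width: 0.998
finger_force: 0.0
t 35.9 tcp [ 0.6007 -0.1823  0.0555] yaw(y) -14.05 tilt 0.0041 wid 84.859 ff 0.0 F [-0.2 -0.8  0.8] q7 0.05
turn [ 0.0026 -0.     -0.0005] min rows 1 | shift before turn [ 0.0043 -0.0079  0.1982] after [ 0.0043 -0.0071  0.1982] rows 1.2
```

```bash
H="python3 -m handwheel"
$H '[[0.002,0,0,0.004,-0.006,0.08,40],[0,0,0,0,0,0.07,50],[0,0,0,0,0,0.03,50],[0,0,0,0,0,0.012,50],[0,0,0,0,0,0,50]]'
$H '[[0,0,0,0,0,0,50],[0,0,0,0,0,0,50]]'
python3 - <<'E'
from h import *
go(.599,-.1805,-.004,-14)
E
```

```text
time: 36.4
tcp_pos: [0.5982, -0.1804, -0.0039]
tcp_rot: [0.788, 0.615, -0.001, -0.001]
wrist_force: [-0.7, -0.3, 0.2]
grip_width: 0.809
finger_force: 0.0
time: 36.6
tcp_pos: [0.5982, -0.1803, -0.004]
tcp_rot: [0.788, 0.615, -0.0, -0.001]
wrist_force: [0.2, -0.3, 0.1]
grip_width: 0.805
finger_force: 0.0
t 36.6 tcp [ 0.5982 -0.1803 -0.004 ] yaw(y) -14.07 tilt 0.0014 wid 68.391 ff 0.0 F [ 0.2 -0.3  0.1] q7 0.05
turn [-0.0009  0.0001 -0.0007] min rows 1 | shift before turn [-0.0001  0.0028  0.0001] after [-0.0001  0.0028  0.0001] rows 0.0
```

```bash
H="python3 -m handwheel"
$H '[[0,0,0,0,0.0028,0,70],[0,0,0,0,0,0,100],[0,0,0,0,0,0,130],[0,0,0,0,0,0,130],[0,0,0,0,0,0,130]]' 60
$H '[[0,0,0,0,0,-0.04,130],[0,0,0,0,0,-0.08,130],[0,0,0,0,0,0,130],[0,0,0,0,0,0,130],[0,0,0,0,0,0,130]]'
python3 - <<'E'
from h import *
state(); im,c=shot("wrist","wA"); crop(im,"wA",(120,180,440,400),2.4)
E
```

```text
time: 37.1
tcp_pos: [0.5993, -0.1805, -0.0038]
tcp_rot: [0.788, 0.615, -0.0, -0.0]
wrist_force: [-0.5, -0.2, 6.8]
grip_width: 0.655
finger_force: 65.4
time: 37.6
tcp_pos: [0.5977, -0.1801, 0.0301]
tcp_rot: [0.788, 0.615, -0.001, -0.002]
wrist_force: [-0.3, 0.1, -2.3]
grip_width: 0.659
finger_force: 64.3
t 37.6 tcp [ 0.5977 -0.1801  0.0301] yaw(y) -14.07 tilt 0.0045 wid 56.013 ff 64.3 F [-0.3  0.1 -2.3] q7 0.05
```

View pics/wA.png

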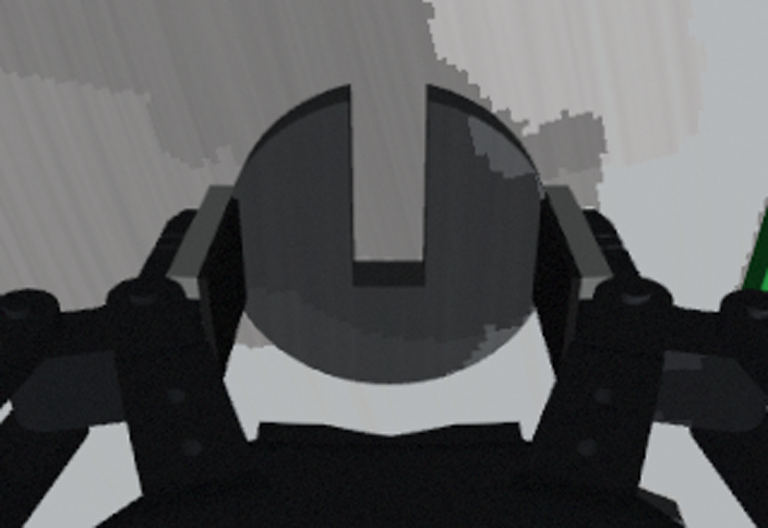

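```bash
H="python3 -m handwheel"
$H '[[0,0,0,0,0,-0.12,130],[0,0,0,0,0,-0.16,130],[0,0,0,0,0,-0.1,130],[0,0,0,0,0,0,130],[0,0,0,0,0,0,130]]'
python3 - <<'E'
from h import *
S=np.array([.5617,.0183]);u=np.array([.2079,.9781])
go(*(S-.055*u),.14,-12)
E
```

```text
time: 38.15
tcp_pos: [0.5985, -0.1803, 0.1444]
tcp_rot: [0.788, 0.615, -0.001, -0.001]
wrist_force: [0.1, -0.5, -2.5]
grip_width: 0.658
finger_force: 65.1
t 38.1 tcp [ 0.5985 -0.1803  0.1444] yaw(y) -14.07 tilt 0.0034 wid 55.945 ff 65.1 F [ 0.1 -0.5 -2.5] q7 0.03
turn [-0.0022 -0.     -0.023 ] min rows 1 | shift before turn [ 0.429  -0.2733  0.0155] after [ 0.4386 -0.2577  0.0145] rows 3.1
```

```bash
H="python3 -m handwheel"
$H '[[-0.002,0,-0.023,0,0,0,130],[0,0,0,0.1097,-0.0644,0.003,130],[0,0,0,0.1097,-0.0644,0.003,130],[0,0,0,0.1097,-0.0644,0.003,130],[0,0,0,0.1097,-0.0644,0.003,130]]'>/dev/null
$H '[[0,0,0,0,0,0.08,130],[0,0,0,0,0,0.06,130],[0,0,0,0,0,0,130],[0,0,0,0,0,0,130],[0,0,0,0,0,0,130]]'
python3 - <<'E'
from h import *
S=np.array([.5617,.0183]);u=np.array([.2079,.9781])
go(*(S-.055*u),.0915,-12);go(*S,.0915,-12)
E
```

```text
time: 39.15
tcp_pos: [0.5508, -0.0358, 0.0996]
tcp_rot: [0.777, 0.629, 0.0, 0.0]
wrist_force: [0.3, 1.2, -2.1]
grip_width: 0.658
finger_force: 64.9
t 39.1 tcp [ 0.5508 -0.0358  0.0996] yaw(y) -12.03 tilt 0.0002 wid 55.927 ff 64.9 F [ 0.3  1.2 -2.1] q7 -0.20
turn [ 0.0001  0.     -0.0003] min rows 1 | shift before turn [ 0.0007 -0.0018  0.027 ] after [ 0.0007 -0.0018  0.027 ] rows 0.2
t 39.1 tcp [ 0.5508 -0.0358  0.0996] yaw(y) -12.03 tilt 0.0002 wid 55.927 ff 64.9 F [ 0.3  1.2 -2.1] q7 -0.20
turn [ 0.0001  0.     -0.0003] min rows 1 | shift before turn [ 0.1841 -0.0019  0.027 ] after [ 0.1841 -0.0018  0.027 ] rows 1.1
```

```bash
H="python3 -m handwheel"
$H '[[0,0,0,0,-0.0018,0.026,130],[0,0,0,0,0,0,130],[0,0,0,0,0,0,130],[0,0,0,0.04,0,0,130],[0,0,0,0.04,0,0,130]]'
$H '[[0,0,0,0,0,0,130],[0,0,0,0.03,0,0,130],[0,0,0,0.03,0,0,130],[0,0,0,0,0,0,130],[0,0,0,0,0,0,130]]'
python3 - <<'E'
from h import *
S=np.array([.5617,.0183]);go(*S,.0895,-12)
E
```

```text
time: 39.65
tcp_pos: [0.5553, -0.0109, 0.0918]
tcp_rot: [0.777, 0.629, 0.0, 0.0]
wrist_force: [0.7, 0.9, -1.3]
grip_width: 0.663
finger_force: 65.0
time: 40.15
tcp_pos: [0.5587, 0.0058, 0.0915]
tcp_rot: [0.777, 0.629, -0.0, 0.0]
wrist_force: [1.0, -0.7, -1.9]
grip_width: 0.658
finger_force: 65.0
t 40.1 tcp [0.5587 0.0058 0.0915] yaw(y) -11.97 tilt 0.0002 wid 55.970 ff 65.0 F [ 1.  -0.7 -1.9] q7 -0.28
turn [-0.      0.0002  0.0003] min rows 1 | shift before turn [0.0429 0.0011 0.0065] after [0.0429 0.001  0.0065] rows 0.3
```

```bash
H="python3 -m handwheel"
$H '[[0,0,0,0.02,0,0,130],[0,0,0,0.02,0,0,130],[0,0,0,0.004,0,0,130],[0,0,0,0,0,0,130],[0,0,0,0,0,0,130]]'
$H '[[0,0,0,0,0,0.004,130],[0,0,0,0,0,0,130],[0,0,0,0,0,0,130]]'
python3 - <<'E'
from h import *
S=np.array([.5617,.0183]);go(*S,.0895,-12)
E
```

```text
time: 40.65
tcp_pos: [0.5614, 0.0184, 0.0915]
tcp_rot: [0.777, 0.629, -0.0, 0.0]
wrist_force: [-0.3, -0.2, -2.1]
grip_width: 0.658
finger_force: 65.0
time: 40.95
tcp_pos: [0.5614, 0.0184, 0.0902]
tcp_rot: [0.777, 0.629, -0.0, -0.0]
wrist_force: [0.5, -0.4, -2.6]
grip_width: 0.657
finger_force: 65.0
t 41.0 tcp [0.5614 0.0184 0.0902] yaw(y) -12.02 tilt 0.0002 wid 55.840 ff 65.0 F [ 0.5 -0.4 -2.6] q7 -0.30
turn [-0.0001  0.0001 -0.0002] min rows 1 | shift before turn [-0.      0.0011  0.0023] after [-0.      0.0011  0.0023] rows 0.0
```

```bash
H="python3 -m handwheel"
$H '[[0,0,0,0,0,0.0025,130],[0,0,0,0,0,0,130],[0,0,0,0,0,0,100],[0,0,0,0,0,0,60],[0,0,0,0,0,0,30]]'
$H '[[0,0,0,0,0,0,0],[0,0,0,0,0,-0.08,0],[0,0,0,0,0,-0.16,0],[0,0,0,0,0,-0.16,0],[0,0,0,0,0,-0.16,0]]'>/dev/null
$H '[[0,0,0,0,0,-0.1,0],[0,0,0,0,0,0,0],[0,0,0,0,0,0,0],[0,0,0,0,0,0,0]]'
python3 - <<'E'
from h import *
im,c=shot("wrist","l1");state()
for r in weights("wrist",im,c,(.50,.62,-.05,.085),z=.1033,k=1): print(r)
go(.53,-.25,.3,-12)
E
```

```text
time: 41.45
tcp_pos: [0.5616, 0.0186, 0.0897]
tcp_rot: [0.777, 0.629, 0.0, 0.0]
wrist_force: [0.4, 0.4, 0.7]
grip_width: 0.878
finger_force: 0.0
time: 42.35
tcp_pos: [0.5609, 0.0185, 0.2861]
tcp_rot: [0.777, 0.629, -0.001, -0.001]
wrist_force: [0.2, 0.8, -0.4]
grip_width: 1.002
finger_force: 0.0
t 42.4 tcp [0.5608 0.0185 0.286 ] yaw(y) -12.00 tilt 0.0024 wid 85.004 ff 0.0 F [ 0.7  0.1 -0.6] q7 -0.31
(0.605, 80.0, np.float64(0.561), np.float64(0.019))
t 42.4 tcp [0.5608 0.0185 0.286 ] yaw(y) -12.00 tilt 0.0024 wid 85.004 ff 0.0 F [ 0.7  0.1 -0.6] q7 -0.31
turn [-0.0015  0.0006  0.    ] min rows 1 | shift before turn [-0.8969  0.0854 -0.046 ] after [-0.8969  0.0855 -0.0466] rows 5.4
```

```bash
H="python3 -m handwheel"
$H '[[0,0,0,-0.1495,0.0143,-0.008,0],[0,0,0,-0.1495,0.0143,-0.008,0],[0,0,0,-0.1495,0.0143,-0.008,0],[0,0,0,-0.1495,0.0143,-0.008,0],[0,0,0,-0.1495,0.0143,-0.008,0]]' >/dev/null
$H '[[0,0,0,-0.1495,0.0143,-0.008,0],[0,0,0.0917,0,0,0,0],[0,0,0.0917,0,0,0,0],[0,0,0.0917,0,0,0,0],[0,0,0.0917,0,0,0,0]]' >/dev/null
$H '[[0,0,0,0,0,0,0],[0,0,0,0,0,0,0],[0,0,0,0,0,0,0]]' >/dev/null
python3 - <<'E'
from h import *
im,c=shot("wrist","ov3")
w=weights("wrist",im,c,(.36,.72,-.46,-.10),k=2)
for r in w: print(r)
C=min(w,key=lambda r:r[2]); go(C[2],C[3],.05,C[1]-90)
E
```

```text
(0.953, -45.0, 0.628, -0.335)
(0.938, 45.0, 0.442, -0.352)
t 43.8 tcp [ 0.5306 -0.25    0.3017] yaw(y) -44.86 tilt 0.0005 wid 85.078 ff 0.0 F [ 0.2 -0.7  0.3] q7 -0.36
turn [-0.0002  0.0002  0.0016] min rows 1 | shift before turn [-0.4491  0.0309  0.839 ] after [-0.4493  0.0317  0.8389] rows 5.7
```

```bash
H="python3 -m handwheel"
$H '[[0,0,0,-0.0749,0.0053,0.1398,0],[0,0,0,-0.0749,0.0053,0.1398,0],[0,0,0,-0.0749,0.0053,0.1398,0],[0,0,0,-0.0749,0.0053,0.1398,0],[0,0,0,-0.0749,0.0053,0.1398,0]]' >/dev/null
$H '[[0,0,0,-0.0749,0.0053,0.1398,0],[0,0,0,0,0,0,20],[0,0,0,0,0,0,40],[0,0,0,0,0,0,50]]' 60
python3 - <<'E'
from h import *
go(.442,-.352,-.004,-45)
E
```

```text
time: 44.65
tcp_pos: [0.4437, -0.352, 0.0518]
tcp_rot: [0.924, 0.383, 0.001, 0.001]
wrist_force: [-0.1, -0.7, 0.9]
grip_width: 0.801
finger_force: 0.0
t 44.6 tcp [ 0.4437 -0.352   0.0518] yaw(y) -44.91 tilt 0.0025 wid 68.076 ff 0.0 F [-0.1 -0.7  0.9] q7 -0.06
turn [ 0.0014 -0.0007  0.001 ] min rows 1 | shift before turn [-0.0042 -0.0044  0.1859] after [-0.004  -0.004   0.1859] rows 1.1
```

```bash
H="python3 -m handwheel"
$H '[[0.001,0,0,-0.002,-0.002,0.08,50],[0,0,0,0,0,0.08,50],[0,0,0,0,0,0.026,50],[0,0,0,0,0,0,50],[0,0,0,0,0,0,50]]'
python3 - <<'E'
from h import *
go(.442,-.352,-.004,-45)
E
$H '[[0,0,0,0,0,0,70],[0,0,0,0,0,0,100],[0,0,0,0,0,0,130],[0,0,0,0,0,0,130],[0,0,0,0,0,0,130]]' 60
$H '[[0,0,0,0,0,-0.04,130],[0,0,0,0,0,-0.12,130],[0,0,0,0,0,-0.16,130],[0,0,0,0,0,-0.16,130],[0,0,0,0,0,-0.06,130]]'>/dev/null
$H '[[0,0,0,0,0,0,130],[0,0,0,0,0,0,130],[0,0,0,0,0,0,130]]'
python3 - <<'E'
from h import *
a=np.radians(-12);u=np.array([np.cos(a),np.sin(a)]);S=np.array([.5615,.0184])
im,c=shot("wrist","wC"); A=np.load("pics/wA.npy"); t=A[210:340,215:350]; r=cv2.matchTemplate(im[190:360,195:370],t,cv2.TM_CCOEFF_NORMED); print(cv2.minMaxLoc(r)[1],np.array(cv2.minMaxLoc(r)[3])-20)
go(*(S-.06*u),.16,-102)
E
```

```text
time: 45.15
tcp_pos: [0.4423, -0.3524, -0.004]
tcp_rot: [0.924, 0.383, 0.0, 0.0]
wrist_force: [0.1, -0.1, 1.0]
grip_width: 0.806
finger_force: 0.0
t 45.1 tcp [ 0.4423 -0.3524 -0.004 ] yaw(y) -44.98 tilt 0.0007 wid 68.513 ff 0.0 F [ 0.1 -0.1  1. ] q7 -0.03
turn [ 0.0003 -0.0004  0.0003] min rows 1 | shift before turn [ 0.0002 -0.0017 -0.0001] after [ 0.0002 -0.0017 -0.0001] rows 0.0
time: 45.65
tcp_pos: [0.4422, -0.3526, -0.0038]
tcp_rot: [0.924, 0.383, 0.001, 0.0]
wrist_force: [-2.5, 1.4, 8.3]
grip_width: 0.66
finger_force: 63.1
time: 46.45
tcp_pos: [0.4406, -0.3516, 0.1553]
tcp_rot: [0.924, 0.383, -0.001, -0.002]
wrist_force: [-0.2, -0.6, -2.2]
grip_width: 0.655
finger_force: 65.0
0.9393037557601929 [0 1]
t 46.5 tcp [ 0.4406 -0.3517  0.1551] yaw(y) -45.01 tilt 0.0040 wid 55.543 ff 65.0 F [-0.3 -0.9 -2.1] q7 -0.10
turn [-0.0021  0.0017  0.6332] min rows 7 | shift before turn [ 1.0481 -0.7554 -0.0141] after [-0.0623 -1.2904 -0.0162] rows 7.8
```

```bash
H="python3 -m handwheel"
$H '[[-0.002,0.0017,0.0905,0,0,0,130],[0,0,0.0905,0,0,0,130],[0,0,0.0905,0,0,0,130],[0,0,0.0905,0,0,0,130],[0,0,0.0905,0,0,0,130]]'>/dev/null
$H '[[0,0,0.0905,0,0,0,130],[0,0,0.0905,0,0,0,130],[0,0,0,-0.0069,-0.1434,0,130],[0,0,0,-0.0069,-0.1434,0,130],[0,0,0,-0.0069,-0.1434,0,130]]'>/dev/null
$H '[[0,0,0,-0.0069,-0.1434,0,130],[0,0,0,-0.0069,-0.1434,0,130],[0,0,0,-0.0069,-0.1434,0,130],[0,0,0,-0.0069,-0.1434,0,130],[0,0,0,-0.0069,-0.1434,0,130]]'>/dev/null
$H '[[0,0,0,-0.0069,-0.1434,0,130],[0,0,0,0,0,0,130],[0,0,0,0,0,0,130],[0,0,0,0,0,0,130]]'
python3 - <<'E'
from h import *
a=np.radians(-12);u=np.array([np.cos(a),np.sin(a)]);S=np.array([.5615,.0184])
go(*(S-.06*u),.1015,-102)
E
```

```text
time: 48.4
tcp_pos: [0.5034, 0.0292, 0.1562]
tcp_rot: [0.994, -0.105, 0.001, 0.0]
wrist_force: [0.1, -0.7, -1.8]
grip_width: 0.661
finger_force: 65.0
t 48.4 tcp [0.5034 0.0292 0.1562] yaw(y) -102.10 tilt 0.0016 wid 56.161 ff 65.0 F [ 0.1 -0.7 -1.8] q7 -1.90
turn [ 0.     -0.001  -0.0011] min rows 1 | shift before turn [-0.0034 -0.0052  0.1822] after [-0.0031 -0.0052  0.1822] rows 1.1
```

```bash
H="python3 -m handwheel"
$H '[[0,0,-0.001,-0.003,-0.005,0.1,130],[0,0,0,0,0,0.08,130],[0,0,0,0,0,0,130],[0,0,0,0,0,0,130],[0,0,0,0,0,0,130]]'
python3 - <<'E'
from h import *
S=np.array([.5615,.0184])
go(*S,.1018,-102)
E
```

```text
time: 48.9
tcp_pos: [0.5043, 0.0315, 0.1042]
tcp_rot: [0.995, -0.105, 0.002, -0.001]
wrist_force: [1.2, 0.4, -0.9]
grip_width: 0.657
finger_force: 65.0
t 48.9 tcp [0.5043 0.0315 0.1042] yaw(y) -102.00 tilt 0.0048 wid 55.881 ff 65.0 F [ 1.2  0.4 -0.9] q7 -1.89
turn [-0.0011 -0.0029  0.    ] min rows 1 | shift before turn [0.1956 0.0032 0.0089] after [0.1957 0.0031 0.008 ] rows 1.2
```

```bash
H="python3 -m handwheel"
$H '[[0,0,0,0.04,0,0.004,130],[0,0,0,0.04,0,0,130],[0,0,0,0,0,0,130],[0,0,0,0,0,0,130],[0,0,0,0,0,0,130]]'
python3 - <<'E'
from h import *
S=np.array([.5615,.0184])
go(*S,.1018,-102)
E
```

```text
time: 49.4
tcp_pos: [0.5268, 0.027, 0.1016]
tcp_rot: [0.995, -0.104, 0.001, -0.0]
wrist_force: [-0.6, 0.5, -1.3]
grip_width: 0.657
finger_force: 65.0
t 49.4 tcp [0.5268 0.027  0.1016] yaw(y) -101.94 tilt 0.0026 wid 55.881 ff 65.0 F [-0.6  0.5 -1.3] q7 -1.86
turn [-0.0005 -0.0015  0.0007] min rows 1 | shift before turn [ 0.1193  0.0042 -0.0003] after [ 0.1193  0.0041 -0.0006] rows 0.7
```

```bash
H="python3 -m handwheel"
$H '[[0,0,0,0.03,0.003,-0.001,130],[0,0,0,0.03,0,0,130],[0,0,0,0,0,0,130],[0,0,0,0.03,0,0,130],[0,0,0,0.026,0,0,130]]'
$H '[[0,0,0,0.004,0,0,130],[0,0,0,0,0,0,130],[0,0,0,0,0,0,130]]'
python3 - <<'E'
from h import *
S=np.array([.5615,.0184])
go(*S,.0997,-102)
E
```

```text
time: 49.9
tcp_pos: [0.5614, 0.0189, 0.1021]
tcp_rot: [0.995, -0.104, 0.001, -0.0]
wrist_force: [0.6, 0.1, -1.9]
grip_width: 0.659
finger_force: 65.0
time: 50.2
tcp_pos: [0.5617, 0.0187, 0.102]
tcp_rot: [0.995, -0.104, 0.001, -0.0]
wrist_force: [0.5, 1.0, -1.3]
grip_width: 0.655
finger_force: 65.0
t 50.2 tcp [0.5617 0.0187 0.102 ] yaw(y) -101.94 tilt 0.0026 wid 55.709 ff 65.0 F [ 0.5  1.  -1.3] q7 -1.82
turn [-0.0006 -0.0016  0.0007] min rows 1 | shift before turn [-0.0006  0.0013  0.0077] after [-0.0006  0.0013  0.0077] rows 0.0
```

```bash
H="python3 -m handwheel"
$H '[[0,0,0,0,0,0.007,130],[0,0,0,0,0,0,130],[0,0,0,0,0,0,100],[0,0,0,0,0,0,60],[0,0,0,0,0,0,30]]'
$H '[[0,0,0,0,0,0,0],[0,0,0,0,0,-0.08,0],[0,0,0,0,0,-0.16,0],[0,0,0,0,0,-0.16,0],[0,0,0,0,0,-0.16,0]]'>/dev/null
$H '[[0,0,0,0,0,-0.08,0],[0,0,0,0,0,0,0],[0,0,0,0,0,0,0],[0,0,0,0,0,0,0]]'
python3 - <<'E'
from h import *
im,c=shot("wrist","l2")
for r in weights("wrist",im,c,(.50,.62,-.05,.085),z=.1133,k=1): print(r)
go(.58,-.25,.3,42,half=False)
E
```

```text
time: 50.7
tcp_pos: [0.5622, 0.0188, 0.1003]
tcp_rot: [0.995, -0.104, 0.002, -0.0]
wrist_force: [1.1, -0.2, 0.5]
grip_width: 0.879
finger_force: 0.0
time: 51.6
tcp_pos: [0.5608, 0.0187, 0.2907]
tcp_rot: [0.995, -0.104, 0.0, -0.0]
wrist_force: [-0.7, -0.1, 0.0]
grip_width: 1.001
finger_force: 0.0
(0.495, -16.0, np.float64(0.562), np.float64(0.019))
t 51.6 tcp [0.5608 0.0186 0.2906] yaw(y) -101.94 tilt 0.0007 wid 85.039 ff 0.0 F [-0.3 -1.  -1. ] q7 -1.86
turn [ 5.0000e-04 -3.0000e-04 -1.5993e+00] min rows 17 | shift before turn [ 0.2478  0.8628 -0.0313] after [-0.7082 -0.5516 -0.0314] rows 5.4
```

```bash
H="python3 -m handwheel"
$H '[[0,0,-0.0907,0,0,0,0],[0,0,-0.0907,0,0,0,0],[0,0,-0.0907,0,0,0,0],[0,0,-0.0907,0,0,0,0],[0,0,-0.0907,0,0,0,0]]' >/dev/null
$H '[[0,0,-0.0907,0,0,0,0],[0,0,-0.0907,0,0,0,0],[0,0,-0.0907,0,0,0,0],[0,0,-0.0907,0,0,0,0],[0,0,-0.0907,0,0,0,0]]' >/dev/null
$H '[[0,0,-0.0907,0,0,0,0],[0,0,-0.0907,0,0,0,0],[0,0,-0.0907,0,0,0,0],[0,0,-0.0907,0,0,0,0],[0,0,-0.0907,0,0,0,0]]' >/dev/null
$H '[[0,0,-0.0907,0,0,0,0],[0,0,-0.0907,0,0,0,0],[0,0,-0.0907,0,0,0,0],[0,0,0,-0.118,-0.092,-0.005,0],[0,0,0,-0.118,-0.092,-0.005,0]]' >/dev/null
$H '[[0,0,0,-0.118,-0.092,-0.005,0],[0,0,0,-0.118,-0.092,-0.005,0],[0,0,0,-0.118,-0.092,-0.005,0],[0,0,0,-0.118,-0.092,-0.005,0],[0,0,0,0,0,0,0]]' >/dev/null
$H '[[0,0,0,0,0,0,0],[0,0,0,0,0,0,0]]'
python3 - <<'E'
from h import *
im,c=shot("wrist","ov4")
w=weights("wrist",im,c,(.50,.72,-.46,-.2),k=1)
for r in w: print(r)
C=w[0]; go(C[2],C[3],.05,C[1]+90)
E
```

```text
time: 54.35
tcp_pos: [0.5946, -0.2473, 0.3001]
tcp_rot: [0.382, 0.924, 0.001, 0.001]
wrist_force: [0.0, -0.2, 0.4]
grip_width: 0.998
finger_force: 0.0
(0.946, -45.0, 0.628, -0.336)
t 54.4 tcp [ 0.5947 -0.2469  0.3005] yaw(y) 45.12 tilt 0.0027 wid 84.969 ff 0.0 F [-1.   0.5 -0.7] q7 1.17
turn [0.0017 0.0004 0.0013] min rows 1 | shift before turn [-0.2877 -0.1342  0.8347] after [-0.2884 -0.1314  0.8349] rows 5.4
```

```bash
H="python3 -m handwheel"
$H '[[0,0,0,-0.048,-0.022,0.139,0],[0,0,0,-0.048,-0.022,0.139,0],[0,0,0,-0.048,-0.022,0.139,0],[0,0,0,-0.048,-0.022,0.139,0],[0,0,0,-0.048,-0.022,0.139,0]]' >/dev/null
$H '[[0,0,0,-0.048,-0.022,0.139,20],[0,0,0,0,0,0,40],[0,0,0,0,0,0,50],[0,0,0,0,0,0,50]]' 60
python3 - <<'E'
from h import *
go(.628,-.336,-.004,45)
E
```

```text
time: 55.3
tcp_pos: [0.63, -0.3368, 0.0536]
tcp_rot: [0.382, 0.924, 0.001, 0.003]
wrist_force: [-0.3, 0.1, 1.0]
grip_width: 0.806
finger_force: 0.0
t 55.3 tcp [ 0.63   -0.3368  0.0536] yaw(y) 45.09 tilt 0.0065 wid 68.507 ff 0.0 F [-0.3  0.1  1. ] q7 1.33
turn [0.0028 0.0031 0.001 ] min rows 1 | shift before turn [ 0.0074 -0.0036  0.192 ] after [ 0.0065 -0.0028  0.192 ] rows 1.2
```

```bash
H="python3 -m handwheel"
$H '[[0.002,0.002,0,0.004,-0.001,0.08,50],[0,0,0,0,0,0.08,50],[0,0,0,0,0,0.032,50],[0,0,0,0,0,0,50],[0,0,0,0,0,0,50]]'
python3 - <<'E'
from h import *
go(.628,-.336,-.004,45)
E
$H '[[0,0,0,0,0,0,70],[0,0,0,0,0,0,100],[0,0,0,0,0,0,130],[0,0,0,0,0,0,130],[0,0,0,0,0,0,130]]' 60
$H '[[0,0,0,0,0,-0.04,130],[0,0,0,0,0,-0.12,130],[0,0,0,0,0,-0.16,130],[0,0,0,0,0,-0.16,130],[0,0,0,0,0,-0.06,130]]'>/dev/null
$H '[[0,0,0,0,0,0,130],[0,0,0,0,0,0,130],[0,0,0,0,0,0,130]]'
python3 - <<'E'
from h import *
a=np.radians(-102);u=np.array([np.cos(a),np.sin(a)]);S=np.array([.5615,.0184])
im,c=shot("wrist","wB"); s,R=state()
print("centre px",w2p("wrist",s["tcp_pos"]-[0,0,-.0138],c)) 
A=np.load("pics/wA.npy"); t=A[290:338,220:345]; r=cv2.matchTemplate(im[270:360,200:365],t,cv2.TM_CCOEFF_NORMED); print(cv2.minMaxLoc(r)[1],np.array(cv2.minMaxLoc(r)[3])-20)
go(*(S-.06*u),.18,-12,half=False)
E
```

```text
time: 55.8
tcp_pos: [0.6284, -0.337, -0.0047]
tcp_rot: [0.382, 0.924, -0.0, 0.001]
wrist_force: [-0.1, -0.2, 1.0]
grip_width: 0.804
finger_force: 0.0
t 55.8 tcp [ 0.6284 -0.337  -0.0047] yaw(y) 45.03 tilt 0.0010 wid 68.354 ff 0.0 F [-0.1 -0.2  1. ] q7 1.33
turn [0.0002 0.0006 0.0003] min rows 1 | shift before turn [ 0.0032  0.0016 -0.0022] after [ 0.0032  0.0016 -0.0022] rows 0.0
time: 56.3
tcp_pos: [0.6287, -0.3376, -0.0039]
tcp_rot: [0.383, 0.924, -0.0, 0.001]
wrist_force: [-0.9, 2.5, 11.5]
grip_width: 0.658
finger_force: 70.8
time: 57.1
tcp_pos: [0.6265, -0.3365, 0.1532]
tcp_rot: [0.383, 0.924, 0.0, -0.002]
wrist_force: [0.6, -1.1, -2.7]
grip_width: 0.659
finger_force: 64.5
t 57.1 tcp [ 0.6265 -0.3365  0.1532] yaw(y) 45.00 tilt 0.0049 wid 55.854 ff 64.5 F [ 0.6 -0.3 -1.3] q7 1.31
centre px [280.78311711 288.03296316]
0.41035160422325134 [2 3]
t 57.1 tcp [ 0.6265 -0.3365  0.1532] yaw(y) 45.00 tilt 0.0049 wid 55.854 ff 64.5 F [ 0.6 -0.3 -1.3] q7 1.31
turn [-0.0025 -0.002   0.6333] min rows 7 | shift before turn [ 1.0991  0.8507 -0.0861] after [ 1.312  -0.458  -0.0894] rows 8.4
```

```bash
H="python3 -m handwheel"
$H '[[-0.002,-0.002,0.0905,0,0,-0.03,130],[0,0,0.0905,0,0,-0.03,130],[0,0,0.0905,0,0,-0.03,130],[0,0,0.0905,0,0,-0.02,130],[0,0,0.0905,0,0,0,130]]'>/dev/null
$H '[[0,0,0.0905,0,0,0,130],[0,0,0.0905,0,0,0,130],[0,0,0,0.1458,-0.0509,0,130],[0,0,0,0.1458,-0.0509,0,130],[0,0,0,0.1458,-0.0509,0,130]]'
$H '[[0,0,0,0.1458,-0.0509,0,130],[0,0,0,0.1458,-0.0509,0,130],[0,0,0,0.1458,-0.0509,0,130],[0,0,0,0.1458,-0.0509,0,130],[0,0,0,0.1458,-0.0509,0,130]]'>/dev/null
$H '[[0,0,0,0.1458,-0.0509,0,130],[0,0,0,0,0,0,130],[0,0,0,0,0,0,130],[0,0,0,0,0,0,130]]'
python3 - <<'E'
from h import *
a=np.radians(-102);u=np.array([np.cos(a),np.sin(a)]);S=np.array([.5615,.0184])
go(*(S-.06*u),.112,-12)
E
```

```text
time: 58.15
tcp_pos: [0.6089, -0.1975, 0.1866]
tcp_rot: [0.777, 0.629, 0.0, 0.0]
wrist_force: [0.6, 1.1, -2.3]
grip_width: 0.656
finger_force: 64.6
time: 59.05
tcp_pos: [0.5748, 0.075, 0.1875]
tcp_rot: [0.778, 0.629, 0.0, 0.001]
wrist_force: [0.3, -0.8, -2.4]
grip_width: 0.66
finger_force: 64.6
t 59.0 tcp [0.5748 0.075  0.1875] yaw(y) -12.11 tilt 0.0022 wid 56.141 ff 64.6 F [ 0.3 -0.8 -2.4] q7 -0.35
turn [ 0.0013  0.0004 -0.0013] min rows 1 | shift before turn [ 0.0063 -0.0047  0.2516] after [ 0.0061 -0.0042  0.2516] rows 1.5
```

```bash
H="python3 -m handwheel"
$H '[[0.001,0,-0.001,0.006,-0.004,0.1,130],[0,0,0,0,0,0.1,130],[0,0,0,0,0,0.05,130],[0,0,0,0,0,0,130],[0,0,0,0,0,0,130]]'>/dev/null
$H '[[0,0,0,0,0,0,130],[0,0,0,0,0,0,130]]'
python3 - <<'E'
from h import *
go(.5615,.0184,.1118,-12)
E
```

```text
time: 59.75
tcp_pos: [0.575, 0.0786, 0.1144]
tcp_rot: [0.777, 0.63, 0.002, 0.001]
wrist_force: [0.7, -0.3, -1.4]
grip_width: 0.656
finger_force: 64.6
t 59.8 tcp [0.575  0.0786 0.1144] yaw(y) -11.94 tilt 0.0034 wid 55.718 ff 64.6 F [ 0.7 -0.3 -1.4] q7 -0.33
turn [ 0.0019 -0.001   0.0006] min rows 1 | shift before turn [-0.2057 -0.0027  0.0084] after [-0.2056 -0.0024  0.0087] rows 1.2
```

```bash
H="python3 -m handwheel"
$H '[[0.001,0,0,-0.04,-0.002,0.006,130],[0,0,0,-0.04,0,0,130],[0,0,0,0,0,0,130],[0,0,0,0,0,0,130],[0,0,0,0,0,0,130]]'
python3 - <<'E'
from h import *
go(.5615,.0184,.1118,-12)
E
```

```text
time: 60.25
tcp_pos: [0.5688, 0.0556, 0.1114]
tcp_rot: [0.777, 0.63, 0.0, -0.0]
wrist_force: [0.4, 0.8, -1.9]
grip_width: 0.655
finger_force: 64.6
t 60.2 tcp [0.5688 0.0556 0.1114] yaw(y) -11.92 tilt 0.0011 wid 55.695 ff 64.6 F [ 0.4  0.8 -1.9] q7 -0.29
turn [-0.0001 -0.0007  0.0009] min rows 1 | shift before turn [-0.1263  0.0017 -0.0014] after [-0.1263  0.0019 -0.0013] rows 0.8
```

```bash
H="python3 -m handwheel"
$H '[[0,0,0,-0.03,0.001,-0.001,130],[0,0,0,-0.03,0,0,130],[0,0,0,0,0,0,130],[0,0,0,-0.03,0,0,130],[0,0,0,-0.03,0,0,130]]'
$H '[[0,0,0,-0.007,0,0,130],[0,0,0,0,0,0,130],[0,0,0,0,0,0,130]]'
python3 - <<'E'
from h import *
go(.5615,.0184,.1095,-12)
E
```

```text
time: 60.75
tcp_pos: [0.5615, 0.0195, 0.1116]
tcp_rot: [0.777, 0.63, 0.0, -0.0]
wrist_force: [0.9, -0.3, -2.6]
grip_width: 0.656
finger_force: 64.6
time: 61.05
tcp_pos: [0.5611, 0.0182, 0.1116]
tcp_rot: [0.777, 0.63, 0.0, -0.0]
wrist_force: [-0.5, -0.4, -2.1]
grip_width: 0.658
finger_force: 64.6
t 61.0 tcp [0.5611 0.0182 0.1116] yaw(y) -11.92 tilt 0.0010 wid 55.889 ff 64.6 F [-0.5 -0.4 -2.1] q7 -0.23
turn [-0.0003 -0.0005  0.0009] min rows 1 | shift before turn [0.001 0.001 0.007] after [0.001 0.001 0.007] rows 0.0
```

```bash
H="python3 -m handwheel"
$H '[[0,0,0,0,0,0.006,130],[0,0,0,0,0,0,130],[0,0,0,0,0,0,100],[0,0,0,0,0,0,60],[0,0,0,0,0,0,30]]'
$H '[[0,0,0,0,0,0,0],[0,0,0,0,0,-0.08,0],[0,0,0,0,0,-0.16,0],[0,0,0,0,0,-0.16,0],[0,0,0,0,0,-0.16,0]]'>/dev/null
$H '[[0,0,0,-0.1,0,-0.08,0],[0,0,0,-0.1,0,0,0],[0,0,0,0,0,0,0],[0,0,0,0,0,0,0],[0,0,0,0,0,0,0]]'
python3 - <<'E'
from h import *
im,c=shot("wrist","l3");state()
for r in weights("wrist",im,c,(.50,.62,-.05,.085),z=.1233,k=1): print(r)
crop(im,"l3",(170,40,400,250),3)
E
```

```text
time: 61.55
tcp_pos: [0.5614, 0.018, 0.1101]
tcp_rot: [0.777, 0.63, 0.0, -0.0]
wrist_force: [0.0, -0.5, -0.3]
grip_width: 0.88
finger_force: 0.0
time: 62.55
tcp_pos: [0.5488, -0.0399, 0.3014]
tcp_rot: [0.776, 0.63, 0.0, -0.001]
wrist_force: [-0.2, 0.0, 0.3]
grip_width: 0.995
finger_force: 0.0
t 62.6 tcp [ 0.5488 -0.0397  0.3013] yaw(y) -11.84 tilt 0.0013 wid 84.837 ff 0.0 F [-0.1 -0.  -0.2] q7 -0.17
(0.578, -14.0, np.float64(0.561), np.float64(0.019))
```

View pics/l3.png

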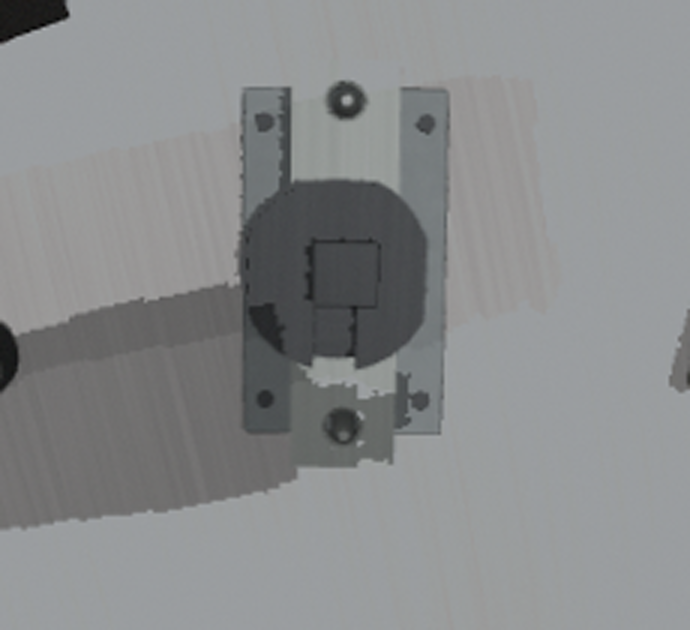

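The picture shows the stack centred on the stem. The head is at (346,273), the top slot points at (335,345), and both pegs come through the plate at (346,100) and (343,425).

```bash
python3 -c "
from station import *
print(sign_off())"
```

```text
the job is handed in; nothing more can be done
None
```

I finished every step and handed the job in at about 63 s: the cured ball is in the tray, the fresh ball is in the nest, the carrier sits over both pegs on it, and all three grey weights are on the stem with slots at about 78°, -12° and -102°. The hand-in returned no verdict. I checked the fresh ball, the carrier and the stack in pictures, but confirmed the cured ball only by its outline in one image and did not re-check the other bench items.

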